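# Load the drilling fixture with lug blanks

## Robot

A 6-joint arm with a two-finger parallel gripper is mounted at the origin on the work surface. World frame = base frame: x ahead of the robot, y to its left, z up, the work surface at z = 0. Lengths are in m, angles in rad, forces in N, time in s.
With the tool pointing down it reaches from about 0.3 to 0.825 m from the base axis. Payload 5.4 kg.
Tool frame: the origin (TCP) lies midway between the tips of the shut fingers; the grasp point (between the pads) lies 19 mm behind it (grip_depth is the distance from the TCP to the grasp point, in m); z points along the fingers, y is the line along which they close (so a half turn about z gives the same grasp; the last joint's range is limited). The gripper opens to 92 mm and grips with 3 to 60 N. Pads are 20 mm wide; open, the fingers measure 128 mm over their backs; the gripper's body (75 mm by 189 mm) begins 69 mm behind the grasp point.
Start: joints at [0.95, 0.158, 1.597, -0, 1.386, -0.21], TCP at [0.23, 0.527, 0.215] pointing down, gripper open.
Joint ranges: [-2.91, 2.91], [-0.94, 2.29], [0.18, 2.7], [-1.29, 4.43], [0.17, 2.64], [-3, 3]. Speed limits (rad/s): [2.57, 2.57, 3.14, 3.14, 3.14, 3.14].

## Interface

Orientations are given as a unit quaternion [x, y, z, w].
In Python, from bench import sense, capture, close_job, trace, grip_depth gives the robot as it stands.
- The arm moves only by the tool drive_tool, never from a script. Its argument "series" is a list of rows, each a list of 7 numbers: the finger opening in mm, from 0 to 91.9, then the shift along the tool's x, y, z scaled (see below), then the turn, a rotation vector about the tool's x, y, z scaled (see below). In form: [[claw, x, y, z, rx, ry, rz], ...]. A call has 1 to 20 rows; each row shifts and turns the commanded pose from where the row before left it, along the tool's axes as they then stand; what a row does not reach is not made up. The controller multiplies each number of a shift by 0.02 m and each number of a turn by 4 degrees. A row lasts 1/10 s, in which the tool goes at most 50 mm and 8.59 degrees, less where a joint would pass 70% of its speed; a pose out of reach is approached as far as the arm can. A call with a number of a shift or a turn outside -1 to 1 is refused whole. A call with a gripper value outside its range is refused whole. The fingers move at their own pace and stop on an object; "squeeze" is the grip in N (left out, the last holds). Time passes only in rows, so rows that do not move let the fingers close. It gives the time, the measured TCP pose, the force, the opening and the grip force at its end, in the units of the state.
- sense(): the state, without advancing time (a new reading comes with each control period).
- capture(name): name is "scene" or "top"; returns a dict with "pixels" (420x560x3 uint8, red, green, blue), "fx", "fy", "cx", "cy" (pixels), "D" ([k1, k2, p1, p2, k3] as OpenCV has them; the pictures are not rectified), "eye" and "attitude" of the camera in the world. Camera axes: x right, y up, looking along -z (the intrinsics and any distortion apply to the point x, -y, -z); pixel columns grow to the right and rows downward; lengths in m; the calibration is good to about 2 mm. A picture is of the moment at which its call begins. There is no depth.
- close_job(): hands the job in; it is judged then, once.
Trained networks look in the newest picture that a camera, given by its name, has taken for a name from the list of things; names that differ only in an ending like _2 or _b are one class to them, and where a whole thing is asked for, a point or a joint stands for the part that bears it (a point fixed in the world has none). Each returns a list of dicts, best first, with "conf" (0 to 1); they miss things now and then, are a little off and sometimes report something else, mostly with a low value. They report only what shows in the picture. A call takes as long as a camera call. They do not tell look-alikes from the thing itself.
- trace(query, camera): "region" (420x560 bool, what is visible of it) and "box" ([left, top, right, bottom] in pixels, round what is visible of it).
The state is a dict: "time_s": time; "joint_positions": joint angles; "joint_vel": joint speeds; "tau": joint torques, N m; "position": TCP position; "ee_rot": TCP orientation; "force": force on the tool from outside, world axes, zero at the start; "wrist_torque": the same for the moment, N m; "opening": finger opening in m; "gripper_force": force on a finger pad.
Only numpy, scipy, OpenCV 4.12 (cv2) and the standard library are available. Lean on these libraries where they do the work, as an engineer would, in place of code of your own. Each camera call takes 0.05 s, during which the arm holds its last target. There are 200 camera calls.

## Task

Get the drilling fixture ready for the drill press: swing its hinged leaf open, lay every lug blank on the mat flat and fully down in a pocket of the fixture, then shut the leaf over them, and lock each lug by putting a pin from the wooden block through the leaf and the lug's eye, fully home with its collar down on the leaf. An empty pocket needs no pin; do not knock over the oil bottle or the grease jar.

Things in the scene. Friction and masses are not known exactly. Their poses are not given: they have to be found in the camera images.
- jig: Fixed drilling fixture: grey base 140 x 332 mm, 10 mm thick, with 7 mm high walls (tops 17 mm above the counter) forming four T-shaped pockets in a row along y, 78 mm apart. Origin on the counter under the middle of the row; z up, x away from the robot (within 0.12 rad). Base spans x -51..+89 mm. A leaf is hinged along its far side; two hinge ears, 47 mm high, at its ends beyond y = +-147 mm.
- pocket0 (a point): Centre of the floor of pocket 0, 10 mm above the counter: the place of a seated lug's origin. The pocket fits the lug's T with 1.5 mm play a side, 7 mm deep: 43 mm wide at fixture x -6.5..46.5, 29 mm wide for the tongue, open at the tongue end (-x). The eye comes 24 mm from here towards +x; there floor and shut leaf have 13.5 mm through holes for the pin.
- pocket1 (a point): Centre of the floor of pocket 1, 10 mm above the counter: the place of a seated lug's origin. The pocket fits the lug's T with 1.5 mm play a side, 7 mm deep: 43 mm wide at fixture x -6.5..46.5, 29 mm wide for the tongue, open at the tongue end (-x). The eye comes 24 mm from here towards +x; there floor and shut leaf have 13.5 mm through holes for the pin.
- pocket2 (a point): Centre of the floor of pocket 2, 10 mm above the counter: the place of a seated lug's origin. The pocket fits the lug's T with 1.5 mm play a side, 7 mm deep: 43 mm wide at fixture x -6.5..46.5, 29 mm wide for the tongue, open at the tongue end (-x). The eye comes 24 mm from here towards +x; there floor and shut leaf have 13.5 mm through holes for the pin.
- pocket3 (a point): Centre of the floor of pocket 3, 10 mm above the counter: the place of a seated lug's origin. The pocket fits the lug's T with 1.5 mm play a side, 7 mm deep: 43 mm wide at fixture x -6.5..46.5, 29 mm wide for the tongue, open at the tongue end (-x). The eye comes 24 mm from here towards +x; there floor and shut leaf have 13.5 mm through holes for the pin.
- leaf (a joint): Hinged aluminium leaf, rad: 0 shut (level, as it starts), grows as it swings up and away from the robot; 1.9 = leaning back on its stop, where it stays. Pushed back past upright (1.57) it falls shut by its weight. Plate 66 x 288 (along y) x 10 mm; shut, its top is 44 mm above the counter, its underside 2 mm over seated lugs. A lug not fully down stops it from shutting.
- leaf_hinge (a point): Middle of the leaf's hinge axis, 39 mm above the counter, 72 mm from the fixture's origin along its +x; the axis runs along fixture y through mid thickness of the leaf.
- leaf_edge (a point): Middle of the leaf's free edge, 66 mm from the hinge axis, at mid thickness (the plate is 5 mm to either side).
- leaf_knob (a point): Centre of the leaf's black T-handle: a bar 16 mm thick and 30 mm long, parallel to the hinge (flat ends towards fixture +-y), on an 11 mm post, at mid length of the leaf, 50 mm from the hinge axis and 32 mm from the leaf's middle plane, on its upper face (facing away from the robot while the leaf is open; between pockets 1 and 2 when shut).
- lug0: Steel lug blank, T-shaped, 90 mm long, 22 mm thick, about 0.48 kg: wide half 50 x 40 mm (x -5..45) with a 15 mm eye through it at x = 24 mm; tongue 40 x 26 mm (x -45..-5). Origin in the underside at mid length; x to the eye end, z up. Lies flat on a 3 mm rubber mat to the robot's left, eye either way. All are alike, any pocket will do. 3 or 4 present (else None).
- lug1: Steel lug blank, T-shaped, 90 mm long, 22 mm thick, about 0.48 kg: wide half 50 x 40 mm (x -5..45) with a 15 mm eye through it at x = 24 mm; tongue 40 x 26 mm (x -45..-5). Origin in the underside at mid length; x to the eye end, z up. Lies flat on a 3 mm rubber mat to the robot's left, eye either way. All are alike, any pocket will do. 3 or 4 present (else None).
- lug2: Steel lug blank, T-shaped, 90 mm long, 22 mm thick, about 0.48 kg: wide half 50 x 40 mm (x -5..45) with a 15 mm eye through it at x = 24 mm; tongue 40 x 26 mm (x -45..-5). Origin in the underside at mid length; x to the eye end, z up. Lies flat on a 3 mm rubber mat to the robot's left, eye either way. All are alike, any pocket will do. 3 or 4 present (else None).
- lug3: Steel lug blank, T-shaped, 90 mm long, 22 mm thick, about 0.48 kg: wide half 50 x 40 mm (x -5..45) with a 15 mm eye through it at x = 24 mm; tongue 40 x 26 mm (x -45..-5). Origin in the underside at mid length; x to the eye end, z up. Lies flat on a 3 mm rubber mat to the robot's left, eye either way. All are alike, any pocket will do. 3 or 4 present (else None).
- pinblock: Fixed wooden block 50 x 215 x 48 mm (x, y, z) with five through holes 42 mm apart along its y, holding the pins upright. Origin on the counter under its middle.
- pin0: Locking pin, 83 mm, 60 g. From the tip (origin; z towards the grip): steel shank 10 mm across, 40 mm long, tapered over its first 6 mm; collar 21 mm across, 4 mm thick; black grip 17 mm across, 34 mm long; end lip 23 mm across, 5 mm thick. Starts upright in the block, collar on its top, tip 8 mm above the counter. Pins are alike; five, more than the lugs.
- pin1: Locking pin, 83 mm, 60 g. From the tip (origin; z towards the grip): steel shank 10 mm across, 40 mm long, tapered over its first 6 mm; collar 21 mm across, 4 mm thick; black grip 17 mm across, 34 mm long; end lip 23 mm across, 5 mm thick. Starts upright in the block, collar on its top, tip 8 mm above the counter. Pins are alike; five, more than the lugs.
- pin2: Locking pin, 83 mm, 60 g. From the tip (origin; z towards the grip): steel shank 10 mm across, 40 mm long, tapered over its first 6 mm; collar 21 mm across, 4 mm thick; black grip 17 mm across, 34 mm long; end lip 23 mm across, 5 mm thick. Starts upright in the block, collar on its top, tip 8 mm above the counter. Pins are alike; five, more than the lugs.
- pin3: Locking pin, 83 mm, 60 g. From the tip (origin; z towards the grip): steel shank 10 mm across, 40 mm long, tapered over its first 6 mm; collar 21 mm across, 4 mm thick; black grip 17 mm across, 34 mm long; end lip 23 mm across, 5 mm thick. Starts upright in the block, collar on its top, tip 8 mm above the counter. Pins are alike; five, more than the lugs.
- pin4: Locking pin, 83 mm, 60 g. From the tip (origin; z towards the grip): steel shank 10 mm across, 40 mm long, tapered over its first 6 mm; collar 21 mm across, 4 mm thick; black grip 17 mm across, 34 mm long; end lip 23 mm across, 5 mm thick. Starts upright in the block, collar on its top, tip 8 mm above the counter. Pins are alike; five, more than the lugs.
- oil: Bystander: bottle of cutting oil, 54 mm across, 130 mm high, standing behind the fixture and mat. Origin in its underside.
- jar: Bystander: grey grease jar, 72 mm across, 85 mm high, left of the mat. Origin in its underside.
- flange: Bystander: steel blank flange, 68 mm across, 20 mm high, lying between fixture and mat. Origin in its underside.
- tape: Bystander: tape measure 70 x 34 x 62 mm, standing between pin block and mat. Origin in its underside.
Things that resemble listed ones, but are neither listed nor needed, are in the scene too. Leave any orange or pink look-alike of the lug0 alone.

How it is judged:
By the outcome, as a careful person would: the job done as asked, in the order asked, and still so for the second after the job is handed in, with the robot touching nothing.
Of lug0, lug1, lug2, lug3 only 3 to 4 are there at a start; the rules pass over those that are not, and their reading is None.
At some moment in a run one of lug0, lug1, lug2, lug3 may be knocked a few centimetres aside while the robot is not near it.
Once in a run the grip may slacken for a moment while it holds something.
It also fails if it takes over 210 s, if anything falls off the work surface, if the arm or the gripper's body presses on something with over 40 N, if the wrist force passes 120 N, or if a joint passes its speed limit or range.

## Working session

There is one attempt and no reset: what is moved stays moved. The work goes in short steps, Python scripts to look and compute and a tool call to move; the robot and the scene stay as the last step left them, time stands still between calls to the robot, and variables do not carry over. Pictures are saved under pics/ and viewed, at most 14 in all, crops included, and the job is handed in when it is done.

Besides the shell and the picture viewer there is one more tool, called after "Call:" as name([rows], argument=value, ...), one row to a line, values as JSON. drive_tool: Moves the arm, as the interface text tells. Shifts and turns lie within -1 to 1; 1 stands for 0.02 m of shift or 4 degrees of turn. Its arguments: {"type":"object","properties":{"series":{"type":"array","items":{"type":"array","items":{"type":"number"}}},"squeeze":{"type":"number"}},"required":["series"]}

```bash
ls; mkdir -p pics
cat > h.py <<'E'
import numpy as np, cv2, json
from scipy.spatial.transform import Rotation as R
from bench import sense, capture, close_job, trace, grip_depth
def cap(n):
    c=capture(n); return c
def save(c,name,crop=None,s=1):
    im=c['pixels'][:,:,::-1]
    if crop: l,t,r,b=crop; im=im[t:b,l:r]
    cv2.imwrite('pics/'+name,cv2.resize(im,None,fx=s,fy=s,interpolation=cv2.INTER_CUBIC))
def K(c): return np.array([[c['fx'],0,c['cx']],[0,c['fy'],c['cy']],[0,0,1.]])
def rot(c):
    a=np.array(c['attitude']); return a if a.shape==(3,3) else R.from_quat(a).as_matrix()
def ray(c,uv):
    uv=np.array(uv,float).reshape(-1,1,2)
    n=cv2.undistortPoints(uv,K(c),np.array(c['D'],float)).reshape(-1,2)
    d=np.c_[n[:,0],-n[:,1],-np.ones(len(n))]
    return d@rot(c).T
def at(c,uv,z):
    d=ray(c,uv); e=np.array(c['eye']); return e+d*((z-e[2])/d[:,2])[:,None]
def proj(c,P):
    p=(np.array(P,float).reshape(-1,3)-c['eye'])@rot(c); p=p*[1,-1,-1]
    return cv2.projectPoints(p,np.zeros(3),np.zeros(3),K(c),np.array(c['D'],float))[0].reshape(-1,2)
E
python3 - <<'E'
from h import *
s=sense(); print(s['position'],s['ee_rot'],s['opening'],grip_depth)
for n in('top','scene'):
    c=cap(n); save(c,n+'0.png',s=1.42); print(n,c['eye'],c['attitude'],c['fx'],c['D'])
    for q in('lug0','pin0','jig','leaf','leaf_knob','pinblock','oil','jar','flange','tape'):
        for d in trace(q,n): 
            if d['conf']>.2: print(q,round(d['conf'],2),np.round(d['box']).astype(int).tolist(), int(d['region'].sum()))
E
```

```text
pics
[0.2292586  0.52664854 0.21363946] [ 2.03942776e-01  9.78982377e-01 -8.44777694e-04 -3.69374348e-04] 0.09187361902814299 0.0187
top [0.40753526 0.11121015 1.35955338] [-0.02213067  0.01877141  0.71236299 -0.70121098] 503.36346068196775 [-0.06790352  0.          0.          0.          0.        ]
lug0 0.95 [185, 162, 207, 199] 462
lug0 0.91 [233, 165, 251, 200] 438
lug0 0.79 [174, 214, 192, 244] 473
lug0 0.71 [193, 307, 229, 336] 517
lug0 0.63 [161, 100, 179, 136] 455
pin0 0.66 [392, 224, 401, 233] 55
pin0 0.6 [344, 228, 352, 234] 65
pin0 0.6 [306, 145, 430, 207] 6476
pin0 0.58 [364, 225, 370, 234] 60
pin0 0.47 [378, 223, 386, 234] 62
jig 0.92 [306, 146, 427, 206] 6344
leaf 0.68 [311, 149, 423, 186] 3088
leaf_knob 0.79 [313, 149, 426, 183] 2805
pinblock 0.97 [336, 214, 420, 240] 1386
oil 0.94 [250, 118, 269, 143] 464
oil 0.43 [314, 149, 423, 189] 3031
jar 0.76 [124, 151, 153, 184] 787
flange 0.85 [279, 130, 305, 155] 480
tape 0.58 [291, 221, 311, 246] 337
scene [ 1.31394885 -0.51583665  0.84006562] [0.40565378 0.1981938  0.40084546 0.79717448] 488.89928163565594 [-0.03011507  0.          0.          0.          0.        ]
lug0 0.92 [304, 221, 337, 245] 481
lug0 0.92 [345, 206, 374, 227] 405
lug0 0.68 [258, 160, 279, 176] 238
lug0 0.65 [321, 180, 352, 205] 393
lug0 0.57 [402, 228, 436, 249] 443
lug0 0.56 [284, 197, 301, 220] 298
pin0 0.68 [203, 215, 213, 241] 124
pin0 0.67 [189, 227, 196, 244] 132
pin0 0.6 [142, 247, 153, 266] 119
pin0 0.43 [158, 239, 171, 259] 150
jig 0.94 [135, 248, 288, 345] 6731
leaf 0.86 [158, 254, 281, 323] 3135
leaf_knob 0.74 [158, 249, 278, 323] 3085
pinblock 0.62 [136, 227, 221, 284] 2177
pinblock 0.51 [158, 252, 280, 322] 3284
oil 0.92 [332, 225, 359, 274] 867
jar 0.86 [394, 176, 419, 217] 889
flange 0.6 [296, 266, 326, 291] 518
tape 0.76 [231, 211, 260, 234] 551
tape 0.29 [300, 265, 326, 289] 471
```

Run:
```python
import cv2
a=cv2.imread('pics/top0.png'); 
c=a[int(80*1.42):int(350*1.42),int(110*1.42):int(445*1.42)]
cv2.imwrite('pics/top0c.png',cv2.resize(c,None,fx=1.65,fy=1.55,interpolation=cv2.INTER_CUBIC))
```

```text
(no output)
```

View pics/top0c.png

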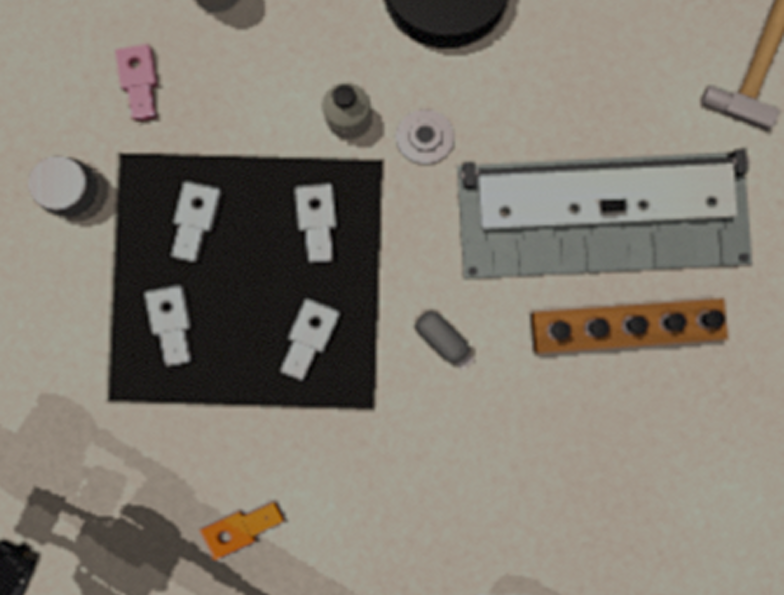

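View pics/scene0.png

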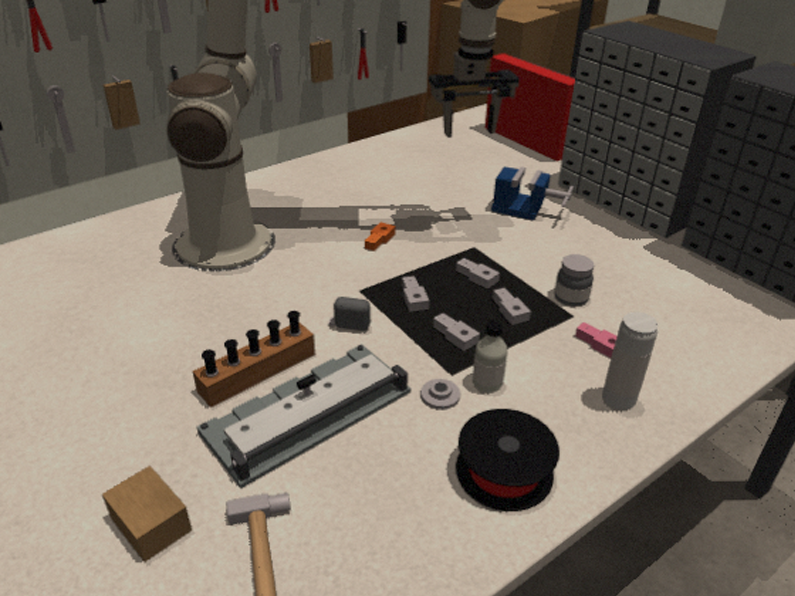

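The top picture shows four white lugs on the black mat, eyes facing away from the robot, at crop pixels (195,220), (315,220), (167,325), (310,340). The fixture is at (605,215) with its leaf shut, and the pin block below it holds five pins. The orange and pink look-alikes are off the mat. Next I'll fit the poses.

```bash
cat > fit.py <<'E'
from h import *
from scipy.optimize import minimize
S=8
def T(p,P,z0):
    c,s=np.cos(p[2]),np.sin(p[2]); P=np.array(P,float)
    return np.c_[p[0]+c*P[:,0]-s*P[:,1],p[1]+s*P[:,0]+c*P[:,1],z0+P[:,2]]
def boxm(x0,x1,y0,y1,z0,z1): return [(x,y,z) for x in(x0,x1) for y in(y0,y1) for z in(z0,z1)]
LUG=[boxm(-.005,.045,-.02,.02,0,.022),boxm(-.045,-.005,-.013,.013,0,.022)]
def render(c,parts,p,z0,win):
    l,t,r,b=win; m=np.zeros(((b-t)*S,(r-l)*S),np.uint8)
    for P in parts:
        q=(proj(c,T(p,P,z0))-[l,t]+.5)*S-.5
        cv2.fillConvexPoly(m,np.round(cv2.convexHull(q.astype(np.float32))*16).astype(np.int32),255,shift=4)
    return cv2.resize(m,(r-l,b-t),interpolation=cv2.INTER_AREA)/255.
def fitlug(views,p0,z0=.003):
    """views: list of (cam, soft mask image, win)"""
    f=lambda p:sum(((render(c,LUG,p,z0,w)-M)**2).sum() for c,M,w in views)
    best=None
    for a in(0,np.pi):
        q=np.array(p0)+[0,0,a]
        q=np.array([q[0],q[1],q[2]])
        r=minimize(f,q,method='Nelder-Mead',options=dict(initial_simplex=[q,q+[.008,0,0],q+[0,.008,0],q+[0,0,.15]],xatol=1e-5,fatol=1e-3))
        if best is None or r.fun<best.fun: best=r
    return best.x,best.fun
def lugview(c,d):
    l,t,r,b=np.round(d['box']).astype(int); w=(l-5,t-5,r+6,b+6)
    g=c['pixels'].astype(float).mean(2)[w[1]:w[3],w[0]:w[2]]
    m=d['region'][w[1]:w[3],w[0]:w[2]]
    lo=np.percentile(g[~m],30); hi=np.percentile(g[m],60)
    return np.clip((g-lo)/(hi-lo),0,1),w
E
cat > lugs.py <<'E'
from fit import *
def lugs(cams=('top','scene'),verbose=1):
    C={n:cap(n) for n in cams}; D={n:[d for d in trace('lug0',n) if d['conf']>.25] for n in cams}
    out=[]
    for d in D['top']:
        c=C['top']; l,t,r,b=d['box']; xy=at(c,[(l+r)/2,(t+b)/2],.015)[0]
        px=c['pixels'][d['region']].mean(0)
        if px.max()-px.min()>45: continue
        v=[(c,)+lugview(c,d)]; r0=fitlug(v,[xy[0],xy[1],0])
        pr=proj(C['scene'],[xy])[0]; r1=None
        for e in D['scene']:
            l,t,r,b=e['box']
            if np.hypot((l+r)/2-pr[0],(t+b)/2-pr[1])<8:
                w=[(C['scene'],)+lugview(C['scene'],e)]; r1=fitlug(w,list(r0[0])); 
        out.append(r0[0]); print('lug',np.round(r0[0],4).tolist(),round(r0[1],1),'scene',None if r1 is None else (np.round(r1[0],4).tolist(),round(r1[1],1)), px.round())
    return out
if __name__=='__main__': lugs()
E
python3 - <<'E'
from lugs import *
lugs()
c=cap('top'); s=cap('scene')
for n,cc in(('top',c),('scene',s)):
    for q,z in(('pin0',.091),('oil',.13),('jar',.085),('flange',.02),('tape',.062)):
        for d in trace(q,n):
            if d['conf']>.3 and d['region'].sum()<1500:
                yy,xx=np.nonzero(d['region']); print(n,q,at(cc,[xx.mean(),yy.mean()],z if q=='pin0' else z/2)[0].round(3)[:2], d['conf'])
# leaf holes
for n,cc in(('top',c),('scene',s)):
    d=[d for d in trace('leaf',n)][0]; l,t,r,b=np.round(d['box']).astype(int)
    g=cc['pixels'].astype(float).mean(2); m=cv2.morphologyEx(d['region'].astype(np.uint8),cv2.MORPH_CLOSE,np.ones((7,7)))
    m=cv2.erode(m,np.ones((3,3)))
    hi=np.median(g[m>0]); w=np.clip((hi*.88-g),0,None)*m
    k,lab=cv2.connectedComponents((w>0).astype(np.uint8))
    for i in range(1,k):
        yy,xx=np.nonzero(lab==i)
        if len(yy)<6: continue
        ww=w[yy,xx]; u=[(xx*ww).sum()/ww.sum(),(yy*ww).sum()/ww.sum()]
        print(n,'blob',len(yy),np.round(u,1),at(cc,u,.044)[0].round(4)[:2],int(ww.max()))
E
```

```text
lug [0.4265, 0.2194, -0.4154] 22.0 scene ([0.4273, 0.2164, -0.4328], np.float64(108.5)) [152. 153. 151.]
lug [0.7444, 0.4079, 0.1458] 54.7 scene ([0.7645, 0.4009, 0.1726], np.float64(188.7)) [149. 109. 120.]
lug [0.573, 0.3499, -0.246] 24.3 scene ([0.5734, 0.345, -0.2789], np.float64(139.8)) [140. 142. 140.]
lug [0.446, 0.3761, 0.1841] 22.9 scene ([0.4471, 0.3711, 0.1356], np.float64(280.6)) [144. 146. 143.]
lug [0.6092, -0.0697, 2.6454] 2118.9 scene None [143. 145. 141.]
top pin0 [ 0.436 -0.142] 0.67
top pin0 [ 0.432 -0.06 ] 0.49
top jar [0.613 0.487] 0.8
top flange [0.674 0.08 ] 0.66
top flange [0.428 0.217] 0.56
top tape [0.425 0.064] 0.81
scene pin0 [ 0.463 -0.118] 0.61
scene pin0 [ 0.467 -0.199] 0.55
scene pin0 [ 0.467 -0.159] 0.48
scene pin0 [ 0.468 -0.239] 0.44
scene pin0 [ 0.461 -0.077] 0.44
scene oil [0.713 0.153] 0.7
scene jar [0.619 0.477] 0.58
scene flange [0.684 0.072] 0.61
scene tape [0.431 0.061] 0.86
top blob 259 [372.8 154.9] [ 0.6287 -0.1346] 96
top blob 109 [371.  173.1] [ 0.5803 -0.1286] 130
top blob 29 [413.2 170.7] [ 0.5851 -0.2407] 104
top blob 26 [354.6 173.8] [ 0.5791 -0.0852] 97
top blob 27 [383.9 172.2] [ 0.5822 -0.1628] 105
top blob 25 [325.1 175.1] [ 0.5767 -0.0072] 90
top blob 6 [411.7 178. ] [ 0.5658 -0.2361] 42
scene blob 22 [256.8 257.1] [ 0.5792 -0.0113] 82
scene blob 540 [223.7 293.3] [ 0.6343 -0.1405] 123
scene blob 168 [215.2 272.2] [ 0.5647 -0.1204] 152
scene blob 23 [230.4 270.8] [ 0.5819 -0.089 ] 85
scene blob 23 [202.3 285.4] [ 0.5847 -0.1664] 82
scene blob 29 [172.  301.1] [ 0.5873 -0.2444] 82
```

```bash
cat > go.py <<'E'
from h import *
import sys
def go(pos,head,step=.95,note=''):
    """pos world TCP target, head=heading (deg) of tool y. Rotation first, then shift in the turned frame."""
    s=sense(); M=R.from_quat(s['ee_rot']).as_matrix()
    h=np.radians(head); y=np.array([np.cos(h),np.sin(h),0]); z=np.array([0,0,-1.]); G=np.c_[np.cross(y,z),y,z]
    rv=np.degrees(R.from_matrix(M.T@G).as_rotvec())/4
    d=G.T@(np.array(pos)-s['position'])/.02
    n=max(1,int(np.ceil(abs(d).max()/step)))
    print(note,'t',round(s['time_s'],1),'turn tot',rv.round(2).tolist(),'| shift tot',d.round(3).tolist(),'->',n,'rows of',(d/n).round(3).tolist(),'F',np.round(s['force'],1),'op',round(s['opening']*1e3,1))
E
python3 - <<'E'
from go import *
go((.580,-.126,.16),92.0)
E
```

```text
t 2.0 turn tot [-0.0, -0.0, -6.38] | shift tot [-16.37, -33.248, 2.728] -> 35 rows of [-0.468, -0.95, 0.078] F [ 0.2 -0.3  0. ] op 92.0
```

Call:
drive_tool([
  [60, 0, 0, 0, 0, 0, -0.91],
  [60, 0, 0, 0, 0, 0, -0.91],
  [60, 0, 0, 0, 0, 0, -0.91],
  [60, 0, 0, 0, 0, 0, -0.91],
  [60, 0, 0, 0, 0, 0, -0.91],
  [60, 0, 0, 0, 0, 0, -0.91],
  [60, 0, 0, 0, 0, 0, -0.92],
  [60, -0.47, -0.95, 0.08, 0, 0, 0],
  [60, -0.47, -0.95, 0.08, 0, 0, 0],
  [60, -0.47, -0.95, 0.08, 0, 0, 0],
  [60, -0.47, -0.95, 0.08, 0, 0, 0],
  [60, -0.47, -0.95, 0.08, 0, 0, 0],
  [60, -0.47, -0.95, 0.08, 0, 0, 0],
  [60, -0.47, -0.95, 0.08, 0, 0, 0],
  [60, -0.47, -0.95, 0.08, 0, 0, 0],
  [60, -0.47, -0.95, 0.08, 0, 0, 0],
  [60, -0.47, -0.95, 0.08, 0, 0, 0],
  [60, -0.47, -0.95, 0.08, 0, 0, 0],
  [60, -0.47, -0.95, 0.08, 0, 0, 0],
])

```text
time_s: 3.9
position: [0.3506, 0.3024, 0.1955]
ee_rot: [-0.017, 1.0, 0.0, 0.0]
force: [0.4, 0.1, 0.2]
opening: 0.0598
gripper_force: 0.0
```

Call:
drive_tool([
  [60, -0.47, -0.95, 0.08, 0, 0, 0],
  [60, -0.47, -0.95, 0.08, 0, 0, 0],
  [60, -0.47, -0.95, 0.08, 0, 0, 0],
  [60, -0.47, -0.95, 0.08, 0, 0, 0],
  [60, -0.47, -0.95, 0.08, 0, 0, 0],
  [60, -0.47, -0.95, 0.08, 0, 0, 0],
  [60, -0.47, -0.95, 0.08, 0, 0, 0],
  [60, -0.47, -0.95, 0.08, 0, 0, 0],
  [60, -0.47, -0.95, 0.08, 0, 0, 0],
  [60, -0.47, -0.95, 0.08, 0, 0, 0],
  [60, -0.47, -0.95, 0.08, 0, 0, 0],
  [60, -0.47, -0.95, 0.08, 0, 0, 0],
  [60, -0.47, -0.95, 0.08, 0, 0, 0],
  [60, -0.47, -0.95, 0.08, 0, 0, 0],
  [60, -0.47, -0.95, 0.08, 0, 0, 0],
  [60, -0.47, -0.95, 0.08, 0, 0, 0],
  [60, -0.47, -0.95, 0.08, 0, 0, 0],
  [60, -0.47, -0.95, 0.08, 0, 0, 0],
  [60, -0.47, -0.95, 0.08, 0, 0, 0],
  [60, -0.47, -0.95, 0.08, 0, 0, 0],
])

```text
time_s: 5.9
position: [0.5519, -0.0712, 0.1633]
ee_rot: [-0.017, 1.0, 0.0, 0.0]
force: [1.1, -0.6, -0.2]
opening: 0.06
gripper_force: 0.0
```

Run:
```python
from go import *
print(sense()['position'])
go((.580,-.126,.12),92.0)
```

```text
[ 0.55185297 -0.07118602  0.16333647]
 t 5.9 turn tot [0.0, 0.0, -0.01] | shift tot [-1.311, -2.788, 2.167] -> 3 rows of [-0.437, -0.929, 0.722] F [ 1.1 -0.6 -0.2] op 60.0
```

Call:
drive_tool([
  [60, -0.44, -0.93, 0.72, 0, 0, 0],
  [60, -0.44, -0.93, 0.72, 0, 0, 0],
  [60, -0.43, -0.93, 0.72, 0, 0, 0],
  [60, 0, 0, 0.83, 0, 0, 0],
  [60, 0, 0, 0.83, 0, 0, 0],
  [60, 0, 0, 0.83, 0, 0, 0],
  [60, 0, 0, 0.8, 0, 0, 0],
  [50, 0, 0, 0, 0, 0, 0],
  [40, 0, 0, 0, 0, 0, 0],
  [36, 0, 0, 0, 0, 0, 0],
  [32, 0, 0, 0, 0, 0, 0],
  [29, 0, 0, 0, 0, 0, 0],
  [26, 0, 0, 0, 0, 0, 0],
  [26, 0, 0, 0, 0, 0, 0],
], squeeze=15)

```text
time_s: 7.3
position: [0.5802, -0.1257, 0.0555]
ee_rot: [-0.017, 1.0, -0.001, 0.001]
force: [0.3, -2.7, 3.9]
opening: 0.0297
gripper_force: 15.0
```

Call:
drive_tool([
  [26, 0, -0.05, 0, 0, 0, 0],
  [26, 0, 0, 0, 0, 0, 0],
  [26, 0, 0, 0, 0, 0, 0],
])

```text
time_s: 7.6
position: [0.5802, -0.1257, 0.0554]
ee_rot: [-0.017, 1.0, 0.0, 0.001]
force: [0.4, 0.1, 6.3]
opening: 0.0297
gripper_force: 15.0
```

```bash
python3 -c "
import numpy as np
a=np.radians(np.linspace(147.4,40.5,19)); r=59.36/20
x=r*np.cos(a);z=r*np.sin(a)
for i in range(18): print('[26,%.2f,0,%.2f,0,0,0],'%(-(x[i+1]-x[i]),-(z[i+1]-z[i])),end=' ')"
```

```text
[26,-0.18,0,-0.25,0,0,0], [26,-0.20,0,-0.23,0,0,0], [26,-0.23,0,-0.21,0,0,0], [26,-0.25,0,-0.18,0,0,0], [26,-0.26,0,-0.16,0,0,0], [26,-0.28,0,-0.13,0,0,0], [26,-0.29,0,-0.10,0,0,0], [26,-0.30,0,-0.07,0,0,0], [26,-0.31,0,-0.04,0,0,0], [26,-0.31,0,-0.01,0,0,0], [26,-0.31,0,0.03,0,0,0], [26,-0.30,0,0.06,0,0,0], [26,-0.29,0,0.09,0,0,0], [26,-0.28,0,0.12,0,0,0], [26,-0.27,0,0.15,0,0,0], [26,-0.25,0,0.17,0,0,0], [26,-0.23,0,0.20,0,0,0], [26,-0.21,0,0.22,0,0,0],
```

Call:
drive_tool([
  [26, -0.18, 0, -0.25, 0, 0, 0],
  [26, -0.2, 0, -0.23, 0, 0, 0],
  [26, -0.23, 0, -0.21, 0, 0, 0],
  [26, -0.25, 0, -0.18, 0, 0, 0],
  [26, -0.26, 0, -0.16, 0, 0, 0],
  [26, -0.28, 0, -0.13, 0, 0, 0],
])

```text
time_s: 8.2
position: [0.6056, -0.1247, 0.077]
ee_rot: [-0.017, 1.0, 0.001, -0.003]
force: [-4.8, -3.8, -1.0]
opening: 0.0298
gripper_force: 15.0
```

Call:
drive_tool([
  [26, -0.29, 0, -0.1, 0, 0, 0],
  [26, -0.3, 0, -0.07, 0, 0, 0],
  [26, -0.31, 0, -0.04, 0, 0, 0],
  [26, -0.31, 0, -0.01, 0, 0, 0],
  [26, -0.31, 0, 0.03, 0, 0, 0],
  [26, -0.3, 0, 0.06, 0, 0, 0],
])

```text
time_s: 8.8
position: [0.6446, -0.1233, 0.0811]
ee_rot: [-0.017, 1.0, 0.0, 0.0]
force: [-2.5, 1.2, 4.8]
opening: 0.0301
gripper_force: 15.0
```

Call:
drive_tool([
  [26, -0.29, 0, 0.09, 0, 0, 0],
  [26, -0.28, 0, 0.12, 0, 0, 0],
  [26, -0.27, 0, 0.15, 0, 0, 0],
  [26, -0.25, 0, 0.17, 0, 0, 0],
  [26, -0.23, 0, 0.2, 0, 0, 0],
  [26, -0.21, 0, 0.22, 0, 0, 0],
  [26, 0, 0, 0, 0, 0, 0],
])

```text
time_s: 9.5
position: [0.6776, -0.1221, 0.0625]
ee_rot: [-0.017, 1.0, 0.0, 0.003]
force: [5.1, 2.0, 4.8]
opening: 0.03
gripper_force: 15.0
```

Call:
drive_tool([
  [50, 0, 0, 0, 0, 0, 0],
  [60, 0, 0, 0, 0, 0, 0],
  [60, 0, 0, 0, 0, 0, 0],
  [60, 0, 0, -0.95, 0, 0, 0],
  [60, 0, 0, -0.95, 0, 0, 0],
  [60, 0, 0, -0.95, 0, 0, 0],
  [60, 0, 0, -0.95, 0, 0, 0],
  [60, 0, 0, -0.95, 0, 0, 0],
  [60, 0, 0.95, -0.95, 0, 0, 0],
  [60, 0, 0.95, -0.4, 0, 0, 0],
  [60, 0, 0.95, 0, 0, 0, 0],
  [60, 0.4, 0.95, 0, 0, 0, 0],
  [60, 0.5, 0.95, 0, 0, 0, 0],
  [60, 0.5, 0.95, 0, 0, 0, 0],
  [60, 0.5, 0.95, 0, 0, 0, 0],
  [60, 0.5, 0.95, 0, 0, 0, 0],
  [60, 0.5, 0.95, 0, 0, 0, 0],
])

```text
time_s: 11.2
position: [0.6088, 0.0487, 0.1817]
ee_rot: [-0.018, 1.0, 0.0, -0.001]
force: [0.2, -0.4, 0.6]
opening: 0.0597
gripper_force: 0.0
```

Run:
```python
from lugs import *
lugs()
c=capture('scene'); save(c,'s1.png',(120,200,360,360),3.3)
```

```text
lug [0.4461, 0.3761, 0.1898] 22.6 scene ([0.4475, 0.3715, 0.148], np.float64(320.0)) [152. 153. 151.]
lug [0.5692, 0.2066, 0.0808] 20.5 scene ([0.5692, 0.203, 0.0614], np.float64(137.2)) [153. 154. 151.]
lug [0.7445, 0.4077, 0.1442] 54.7 scene ([0.7546, 0.4005, 0.1519], np.float64(112.8)) [155. 114. 126.]
lug [0.4267, 0.2194, -0.4148] 22.0 scene ([0.4285, 0.2154, -0.4227], np.float64(94.5)) [162. 163. 161.]
lug [0.5732, 0.3499, -0.2496] 23.9 scene ([0.5729, 0.3454, -0.2767], np.float64(132.6)) [150. 152. 150.]
```

View pics/s1.png

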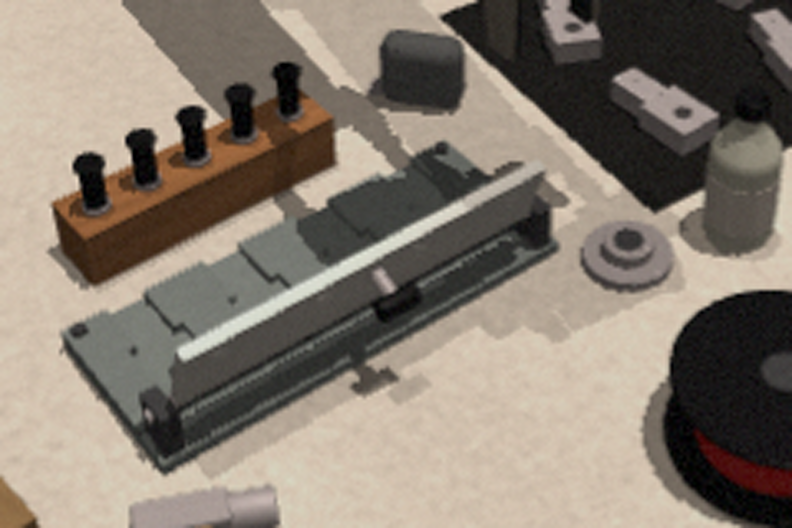

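The leaf is open, leaning back at crop (360,260), and nothing else has been disturbed. Now the first lug, at (.570,.205).

Run:
```python
from go import *
go((.578,.2052,.06),94.2)
```

```text
t 11.4 turn tot [-0.0, -0.0, -0.55] | shift tot [1.036, 8.039, 6.143] -> 9 rows of [0.115, 0.893, 0.683] F [-0.3  0.5 -0. ] op 60.3
```

Call:
drive_tool([
  [60, 0, 0, 0, 0, 0, -0.55],
  [60, 0.115, 0.893, 0.683, 0, 0, 0],
  [60, 0.115, 0.893, 0.683, 0, 0, 0],
  [60, 0.115, 0.893, 0.683, 0, 0, 0],
  [60, 0.115, 0.893, 0.683, 0, 0, 0],
  [60, 0.115, 0.893, 0.683, 0, 0, 0],
  [60, 0.115, 0.893, 0.683, 0, 0, 0],
  [60, 0.115, 0.893, 0.683, 0, 0, 0],
  [60, 0.115, 0.893, 0.683, 0, 0, 0],
  [60, 0.115, 0.893, 0.683, 0, 0, 0],
  [60, 0, 0, 0.8, 0, 0, 0],
  [60, 0, 0, 0.8, 0, 0, 0],
  [60, 0, 0, 0.8, 0, 0, 0],
  [60, 0, 0, 0, 0, 0, 0],
])

```text
time_s: 12.85
position: [0.5761, 0.2039, 0.009]
ee_rot: [-0.036, 0.999, -0.0, -0.003]
force: [-0.4, -0.2, 0.2]
opening: 0.0596
gripper_force: 0.0
```

Run:
```python
from go import *
print(sense()['position']);go((.578,.2052,.0115),94.2)
```

```text
[0.57605593 0.20388001 0.00897323]
 t 12.8 turn tot [-0.01, -0.08, -0.02] | shift tot [-0.102, 0.059, -0.126] -> 1 rows of [-0.102, 0.059, -0.126] F [-0.4 -0.2  0.2] op 59.6
```

Call:
drive_tool([
  [60, -0.1, 0.06, -0.12, 0, -0.08, 0],
  [50, 0, 0, 0, 0, 0, 0],
  [40, 0, 0, 0, 0, 0, 0],
  [36, 0, 0, 0, 0, 0, 0],
  [36, 0, 0, 0, 0, 0, 0],
  [36, 0, 0, 0, 0, 0, 0],
], squeeze=50)

```text
time_s: 13.45
position: [0.5809, 0.2061, 0.0157]
ee_rot: [-0.037, 0.999, -0.0, 0.004]
force: [-0.2, -2.8, 5.8]
opening: 0.039
gripper_force: 50.0
```

Call:
drive_tool([
  [36, 0, 0, 0, 0, 0, 0],
  [36, 0, 0, 0, 0, 0, 0],
  [36, 0, 0, 0, 0, 0, 0],
])

```text
time_s: 13.75
position: [0.5809, 0.2061, 0.0157]
ee_rot: [-0.037, 0.999, -0.0, 0.004]
force: [-0.4, -2.9, 6.0]
opening: 0.0394
gripper_force: 50.0
```

Call:
drive_tool([
  [36, 0, 0, -0.5, 0, 0, 0],
  [36, 0, 0, -0.9, 0, 0, 0],
  [36, 0, 0, -0.9, 0, 0, 0],
  [36, 0, 0, 0, 0, 0, 0],
  [36, 0, 0, 0, 0, 0, 0],
  [36, 0, 0, 0, 0, 0, 0],
])

```text
time_s: 14.35
position: [0.5783, 0.2063, 0.0589]
ee_rot: [-0.037, 0.999, 0.0, 0.001]
force: [-0.2, -0.7, -5.2]
opening: 0.0394
gripper_force: 50.0
```

Run:
```python
from go import *
s=sense();print(s['position'],s['ee_rot'],s['joint_vel'].round(3) if hasattr(s['joint_vel'],'round') else s['joint_vel'],s['gripper_force'])
o=np.array([.5581,-.1268]);h=.0355;X=np.array([np.cos(h),np.sin(h)]);Y=np.array([-X[1],X[0]])
for k in(117,39,-39,-117):
    print(k,(o+Y*k/1000+.008*X).round(4))
go(np.r_[o+Y*.117+.008*X,.075],92.0)
```

```text
[0.57829651 0.20625233 0.05886251] [-3.65124977e-02  9.99332530e-01  4.12611349e-06  1.15368297e-03] [-0.     0.005  0.    -0.001 -0.001  0.001] 49.98588055372238
117 [ 0.5619 -0.0096]
39 [ 0.5647 -0.0875]
-39 [ 0.5675 -0.1655]
-117 [ 0.5702 -0.2434]
 t 14.3 turn tot [-0.0, 0.03, 0.55] | shift tot [1.194, -10.757, -0.807] -> 12 rows of [0.099, -0.896, -0.067] F [-0.2 -0.7 -5.2] op 39.4
```

Run:
```python
from go import *
go((.5644,-.0092,.055),92.0)
```

```text
t 14.3 turn tot [-0.0, 0.03, 0.55] | shift tot [1.07, -10.742, 0.193] -> 12 rows of [0.089, -0.895, 0.016] F [-0.2 -0.7 -5.2] op 39.4
```

Call:
drive_tool([
  [36, 0, 0, 0, 0, 0.03, 0.55],
  [36, 0.089, -0.895, 0.016, 0, 0, 0],
  [36, 0.089, -0.895, 0.016, 0, 0, 0],
  [36, 0.089, -0.895, 0.016, 0, 0, 0],
  [36, 0.089, -0.895, 0.016, 0, 0, 0],
  [36, 0.089, -0.895, 0.016, 0, 0, 0],
  [36, 0.089, -0.895, 0.016, 0, 0, 0],
  [36, 0.089, -0.895, 0.016, 0, 0, 0],
  [36, 0.089, -0.895, 0.016, 0, 0, 0],
  [36, 0.089, -0.895, 0.016, 0, 0, 0],
  [36, 0.089, -0.895, 0.016, 0, 0, 0],
  [36, 0.089, -0.895, 0.016, 0, 0, 0],
  [36, 0.089, -0.895, 0.016, 0, 0, 0],
  [36, 0, 0, 0, 0, 0, 0],
  [36, 0, 0, 0, 0, 0, 0],
])

```text
time_s: 15.85
position: [0.5652, -0.0093, 0.056]
ee_rot: [-0.017, 1.0, 0.0, 0.001]
force: [-0.4, -0.4, -4.6]
opening: 0.039
gripper_force: 49.9
```

Run:
```python
from go import *
s=sense();print(s['position'],s['ee_rot'],s['gripper_force'])
go((.5644,-.0092,.035),92.0)
c=cap('scene'); d=trace('lug0','scene')
for q in d: print(round(q['conf'],2),np.round(q['box']).astype(int).tolist())
c2=cap('top')
a=cv2.resize(c['pixels'][200:340,120:310],None,fx=3.6,fy=3.6,interpolation=cv2.INTER_CUBIC)
cv2.imwrite('pics/s2.png',a[:,:,::-1])
```

```text
[ 0.56515339 -0.00926172  0.05603184] [-1.68938111e-02  9.99856650e-01  3.50631789e-04  1.07492340e-03] 49.88652169704437
 t 15.8 turn tot [0.01, 0.03, -0.02] | shift tot [0.038, 0.004, 1.052] -> 2 rows of [0.019, 0.002, 0.526] F [-0.4 -0.4 -4.6] op 39.0
0.87 [404, 228, 436, 250]
0.73 [322, 182, 350, 204]
0.72 [288, 192, 304, 222]
0.66 [241, 243, 269, 263]
0.63 [271, 160, 281, 169]
0.56 [345, 205, 373, 226]
0.32 [139, 252, 288, 347]
```

View pics/s2.png

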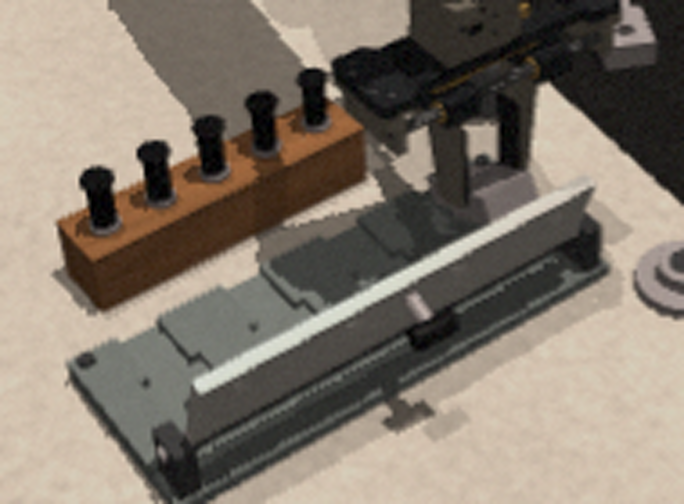

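The lug is level in the gripper at crop (490,190), above the leftmost pocket. Now I'll lower it.

Call:
drive_tool([
  [36, 0.04, 0, 0.5, 0, 0.03, 0],
  [36, 0, 0, 0.5, 0, 0, 0],
  [36, 0, 0, 0.2, 0, 0, 0],
  [36, 0, 0, 0.2, 0, 0, 0],
  [36, 0, 0, 0, 0, 0, 0],
  [36, 0, 0, 0, 0, 0, 0],
])

```text
time_s: 16.6
position: [0.5695, -0.0091, 0.0314]
ee_rot: [-0.018, 1.0, -0.001, 0.005]
force: [5.2, 0.6, 5.5]
opening: 0.0388
gripper_force: 50.0
```

Call:
drive_tool([
  [36, -0.1, 0, 0, 0, 0, 0],
  [36, 0, 0, 0, 0, 0, 0],
  [36, 0, 0, 0, 0, 0, 0],
])

```text
time_s: 16.9
position: [0.5698, -0.009, 0.0305]
ee_rot: [-0.017, 1.0, -0.0, 0.003]
force: [3.7, 0.9, 7.2]
opening: 0.039
gripper_force: 50.0
```

Call:
drive_tool([
  [36, -0.1, 0, 0, 0, 0, 0],
  [36, 0, 0, 0, 0, 0, 0],
  [36, 0, 0, 0, 0, 0, 0],
])

```text
time_s: 17.2
position: [0.57, -0.009, 0.0303]
ee_rot: [-0.018, 1.0, -0.0, 0.001]
force: [-2.3, 0.2, 12.0]
opening: 0.039
gripper_force: 50.0
```

Call:
drive_tool([
  [36, 0.2, 0, -0.5, 0, 0, 0],
  [36, 0, 0, 0, 0, 0, 0],
  [36, 0, 0, 0, 0, 0, 0],
])

```text
time_s: 17.5
position: [0.5639, -0.0086, 0.0376]
ee_rot: [-0.017, 1.0, 0.0, -0.0]
force: [-0.2, 0.1, -6.2]
opening: 0.039
gripper_force: 50.0
```

Run:
```python
from go import *
s=sense();print(s['position'],s['ee_rot'],s['force'],s['gripper_force'])
c=cap('top'); save(c,'t3.png',(285,140,385,215),7.5)
d=cap('scene'); save(d,'s3.png',(220,215,300,275),8)
for x in(-51,-45):
  o=np.array([.5581,-.1265]);h=.0355
  P=[]
  for y in(117-14.5,117+14.5,117-13,117+13): P.append([o[0]+x/1e3-y/1e3*h,o[1]+x/1e3*h+y/1e3,.017])
  print(x,((proj(c,P)-[285,140])*7.5).round().tolist())
```

```text
[ 0.56388848 -0.0085909   0.03760436] [-1.73381028e-02  9.99849487e-01  4.68037988e-04 -4.16965492e-04] [-0.23415676  0.14907699 -6.15282511] 49.99395132064819
-51 [[350.0, 477.0], [269.0, 481.0], [346.0, 477.0], [273.0, 480.0]]
-45 [[349.0, 460.0], [268.0, 464.0], [345.0, 460.0], [272.0, 464.0]]
```

View pics/t3.png

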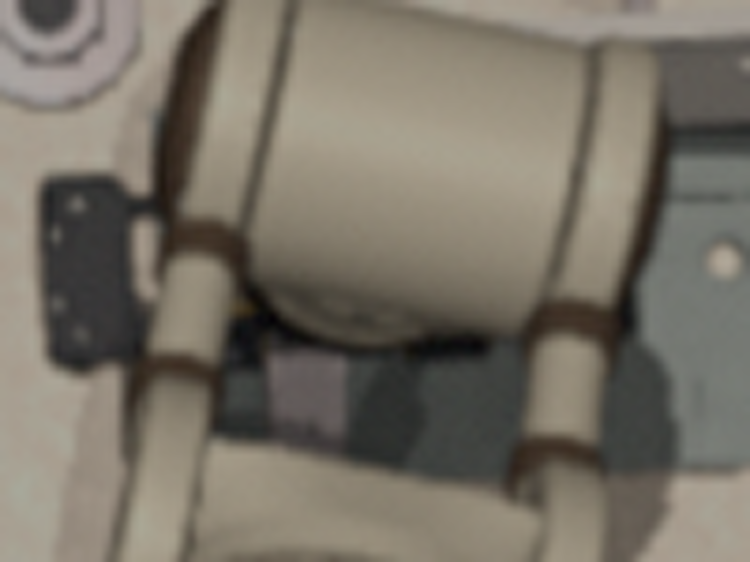

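View pics/s3.png

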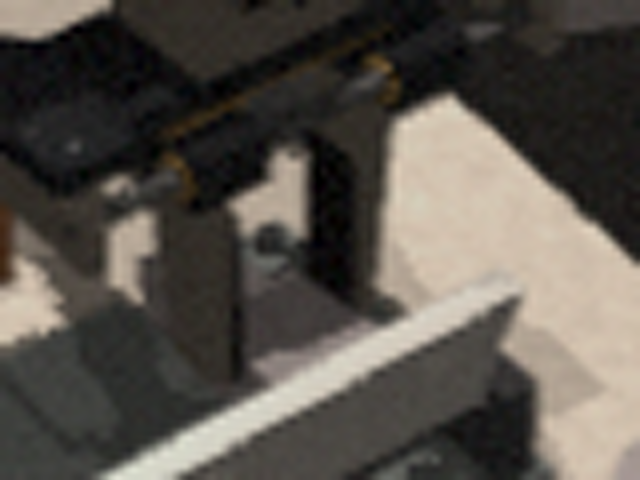

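Run:
```python
from fit import *
c=cap('top')
g=c['pixels'].astype(int)
sub=g[180:206,316:342]
print(sub.mean(2).astype(int))
s=sense(); p=s['position']
X=np.array([np.cos(.0355),np.sin(.0355)]);
for off in(.008,.0117,.015):
    q=p[:2]-off*X; P=T([q[0],q[1],.0355],[(-.045,y,z) for z in(0,.022) for y in(-.013,.013)],p[2]-.0127)
    print(off,proj(c,P).round(1).tolist())
```

```text
[[ 70  51  29  11  25  48  66  71  63  58  55  64  70  73  76  72  69  69
   71  68  71  73  76  78  81  82]
 [ 61  47  31  15   9  28  49  66  68  66  62  59  61  66  75  72  66  70
   67  70  71  71  70  66  68  71]
 [ 39  26  21  14   9  12  25  45  61  66  66  64  60  61  60  60  54  57
   62  72  72  72  67  62  62  61]
 [ 23  20  20  16  12  12  11  20  33  51  63  67  67  66  62  61  59  57
   58  64  65  66  64  67  63  53]
 [ 19  19  19  21  25  29  26  19  15  20  39  50  62  67  66  68  66  69
   68  67  65  65  63  62  61  42]
 [ 18  23  20  24  38  42  36  27  20  20  24  25  33  41  46  55  61  65
   64  63  61  56  46  39  32  19]
 [ 34  27  22  26  41  54  52  51  54  55  52  47  38  32  33  31  34  35
   38  38  33  36  32  19  17  11]
 [ 40  27  18  26  53  77  78  78  81  82  84  79  74  67  67  49  41  40
   40  40  38  42  40  29  17  25]
 [ 35  27  22  29  60  92  96  93  92  93  93  92  91  93  91  71  61  60
   60  55  47  47  45  37  34  39]
 [ 45  47  43  43  60  90  96  95  96  93  93  93  93  96  92  71  65  64
   63  54  47  46  45  45  45  52]
 [ 64  63 
[... 1248 characters left out ...]
94  80  71  63
   58  51  48  45  50  60  63  64]
 [146 145 144 145 141 141 139 139 136 135 133 131 128 126 121 113 105  99
   94  84  78  65  61  68  68  66]
 [146 145 144 144 142 140 139 137 136 135 134 133 130 130 128 126 125 124
  121 114 108 100  97  95  89  86]
 [145 144 144 143 142 140 140 138 137 136 133 131 130 129 129 128 129 127
  127 126 125 123 124 122 116 112]
 [143 143 143 143 142 141 140 138 137 135 133 131 129 128 128 128 128 126
  127 127 127 127 127 128 126 127]]
0.008 [[331.1, 200.2], [321.4, 200.7], [332.0, 199.6], [322.0, 200.1]]
0.0117 [[331.2, 201.6], [321.5, 202.1], [332.0, 201.0], [322.1, 201.5]]
0.015 [[331.3, 202.9], [321.5, 203.4], [332.1, 202.2], [322.2, 202.8]]
```

Run:
```python
from fit import *
c=cap('scene'); s=sense(); p=s['position']
X=np.array([np.cos(.0355),np.sin(.0355)]);
for off in(.0,.004,.008,.0117):
    q=p[:2]-off*X; P=T([q[0],q[1],.0355],[(.024,0,.022),(-.005,.02,.022),(-.005,-.013,.022),(.045,.02,.022)],p[2]-.0127)
    print(off,((proj(c,P)-[220,215])*8).round().tolist())
```

```text
0.0 [[321.0, 341.0], [315.0, 265.0], [229.0, 309.0], [416.0, 350.0]]
0.004 [[313.0, 334.0], [307.0, 258.0], [221.0, 302.0], [407.0, 343.0]]
0.008 [[305.0, 327.0], [299.0, 252.0], [214.0, 295.0], [399.0, 336.0]]
0.0117 [[297.0, 321.0], [292.0, 246.0], [206.0, 289.0], [392.0, 330.0]]
```

Run:
```python
from go import *
go((.5545,-.0096,.033),92.0)
```

```text
t 17.7 turn tot [0.01, -0.0, -0.01] | shift tot [0.497, -0.019, 0.242] -> 1 rows of [0.497, -0.019, 0.242] F [-0.3  0.4 -4.5] op 38.9
```

Call:
drive_tool([
  [36, 0.5, -0.02, 0.1, 0, 0, 0],
  [36, 0, 0, 0.1, 0, 0, 0],
  [36, 0, 0, 0.1, 0, 0, 0],
  [36, 0, 0, 0.1, 0, 0, 0],
  [36, 0, 0, 0.1, 0, 0, 0],
  [36, 0, 0, 0, 0, 0, 0],
  [36, 0, 0, 0, 0, 0, 0],
])

```text
time_s: 18.4
position: [0.5569, -0.0095, 0.032]
ee_rot: [-0.017, 1.0, 0.0, 0.002]
force: [-5.4, 2.9, 16.5]
opening: 0.0389
gripper_force: 50.0
```

Call:
drive_tool([
  [36, 0, 0, -0.9, 0, 0, 0],
  [36, 0, 0, -0.9, 0, 0, 0],
  [36, 0, 0, -0.9, 0, 0, 0],
  [36, 0, 0, -0.9, 0, 0, 0],
  [36, 0, 0, 0, 0, 0, 0],
  [36, 0, 0, 0, 0, 0, 0],
])

```text
time_s: 19.0
position: [0.5549, -0.0098, 0.1002]
ee_rot: [-0.017, 1.0, 0.0, 0.001]
force: [-0.2, -0.3, -4.8]
opening: 0.0389
gripper_force: 50.0
```

Run:
```python
from fit import *
s=sense(); p=s['position'];print(p,s['ee_rot'],s['force'])
c=cap('scene'); 
X=np.array([np.cos(.0355),np.sin(.0355)])
im=c['pixels'][200:280,215:315,::-1]; im=cv2.resize(im,None,fx=7,fy=7,interpolation=cv2.INTER_CUBIC)
for off,col in((.0,(0,0,255)),(.0105,(0,255,0))):
    q=p[:2]-off*X
    for z in(0,.022):
        P=T([q[0],q[1],.0355],[(.045,.02,z),(.045,-.02,z),(-.005,-.02,z),(-.005,-.013,z),(-.045,-.013,z),(-.045,.013,z),(-.005,.013,z),(-.005,.02,z)],p[2]-.0127)
        cv2.polylines(im,[((proj(c,P)-[215,200]+.5)*7).round().astype(np.int32)],True,col,1)
cv2.imwrite('pics/s4.png',im)
```

```text
[ 0.5548952  -0.00983633  0.10020224] [-1.72645898e-02  9.99850708e-01  1.05463487e-04  6.96087394e-04] [-0.18661273 -0.27399628 -4.75352389]
```

View pics/s4.png

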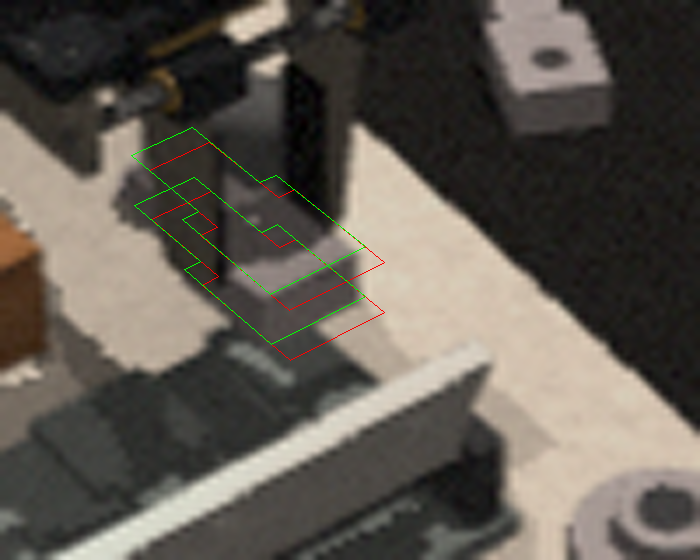

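Run:
```python
from go import *
go((.5690,-.0090,.040),92.0)
```

```text
t 19.1 turn tot [0.01, -0.0, -0.0] | shift tot [-0.737, 0.006, 2.973] -> 4 rows of [-0.184, 0.002, 0.743] F [ 0.2  0.3 -5.6] op 39.1
```

Call:
drive_tool([
  [36, -0.74, 0, 0.7, 0, 0, 0],
  [36, 0, 0, 0.75, 0, 0, 0],
  [36, 0, 0, 0.75, 0, 0, 0],
  [36, 0, 0, 0.75, 0, 0, 0],
  [36, 0, 0, 0.1, 0, 0, 0],
  [36, 0, 0, 0.1, 0, 0, 0],
  [36, 0, 0, 0.1, 0, 0, 0],
  [36, 0, 0, 0.1, 0, 0, 0],
  [36, 0, 0, 0.1, 0, 0, 0],
  [36, 0, 0, 0, 0, 0, 0],
])

```text
time_s: 20.05
position: [0.5699, -0.0093, 0.0317]
ee_rot: [-0.017, 1.0, 0.0, 0.001]
force: [-0.0, -0.6, -5.1]
opening: 0.0389
gripper_force: 50.0
```

Call:
drive_tool([
  [36, 0, 0, 0.1, 0, 0, 0],
  [36, 0, 0, 0.1, 0, 0, 0],
  [36, 0, 0, 0.1, 0, 0, 0],
  [36, 0, 0, 0, 0, 0, 0],
  [36, 0, 0, 0, 0, 0, 0],
])

```text
time_s: 20.55
position: [0.57, -0.0094, 0.0297]
ee_rot: [-0.018, 1.0, -0.0, -0.0]
force: [-15.5, 0.6, 24.7]
opening: 0.0393
gripper_force: 50.0
```

Call:
drive_tool([
  [36, 0.08, 0, -0.15, 0, 0, 0],
  [36, 0, 0, 0, 0, 0, 0],
  [36, 0, 0, 0, 0, 0, 0],
])

```text
time_s: 20.85
position: [0.5691, -0.0096, 0.0298]
ee_rot: [-0.017, 1.0, -0.0, 0.001]
force: [-3.4, 0.8, 6.6]
opening: 0.0389
gripper_force: 50.0
```

Call:
drive_tool([
  [36, 0.06, 0, 0, 0, 0, 0],
  [36, 0, 0, 0, 0, 0, 0],
])

```text
time_s: 21.05
position: [0.569, -0.0096, 0.0298]
ee_rot: [-0.017, 1.0, -0.0, 0.003]
force: [1.7, 1.7, 5.0]
opening: 0.0395
gripper_force: 50.0
```

Call:
drive_tool([
  [36, 0.06, 0, 0, 0, 0, 0],
  [36, 0, 0, 0, 0, 0, 0],
])

```text
time_s: 21.25
position: [0.5678, -0.0098, 0.0297]
ee_rot: [-0.017, 1.0, -0.0, 0.003]
force: [4.4, 0.7, 3.1]
opening: 0.0393
gripper_force: 50.0
```

Call:
drive_tool([
  [36, 0.06, 0, 0, 0, 0, 0],
  [36, 0, 0, 0, 0, 0, 0],
])

```text
time_s: 21.45
position: [0.566, -0.0099, 0.0296]
ee_rot: [-0.017, 1.0, -0.0, 0.002]
force: [4.7, 0.3, 4.4]
opening: 0.039
gripper_force: 50.0
```

Call:
drive_tool([
  [36, 0, 0.06, 0, 0, 0, 0],
  [36, 0, 0, 0, 0, 0, 0],
])

```text
time_s: 21.65
position: [0.5651, -0.0091, 0.0291]
ee_rot: [-0.017, 1.0, -0.001, 0.001]
force: [0.6, -0.8, -3.0]
opening: 0.0391
gripper_force: 50.0
```

Call:
drive_tool([
  [36, 0.06, 0, 0, 0, 0, 0],
  [36, 0, 0, 0, 0, 0, 0],
])

```text
time_s: 21.85
position: [0.5628, -0.0085, 0.0278]
ee_rot: [-0.017, 1.0, 0.0, 0.0]
force: [4.9, -1.0, -1.1]
opening: 0.0391
gripper_force: 50.0
```

Call:
drive_tool([
  [36, 0.06, 0, 0, 0, 0, 0],
  [36, 0, 0, 0, 0, 0, 0],
])

```text
time_s: 22.05
position: [0.5627, -0.0085, 0.028]
ee_rot: [-0.017, 1.0, -0.0, 0.001]
force: [9.1, -1.9, -3.9]
opening: 0.0391
gripper_force: 50.0
```

Call:
drive_tool([
  [36, 0.06, 0, 0, 0, 0, 0],
  [36, 0, 0, 0, 0, 0, 0],
])

```text
time_s: 22.25
position: [0.5625, -0.0085, 0.0284]
ee_rot: [-0.017, 1.0, -0.0, 0.003]
force: [9.9, -1.1, -4.3]
opening: 0.0393
gripper_force: 50.0
```

Call:
drive_tool([
  [36, -0.2, 0, 0.1, 0, 0, 0],
  [36, 0, 0, 0.15, 0, 0, 0],
  [36, 0, 0, 0.15, 0, 0, 0],
  [36, 0, 0, 0, 0, 0, 0],
])

```text
time_s: 22.65
position: [0.5641, -0.0083, 0.0249]
ee_rot: [-0.018, 1.0, 0.0, -0.002]
force: [-15.3, 1.6, 39.4]
opening: 0.0389
gripper_force: 50.0
```

Call:
drive_tool([
  [36, 0.1, 0.03, -0.1, 0, 0, 0],
  [36, 0, 0, 0, 0, 0, 0],
  [36, 0, 0, 0, 0, 0, 0],
])

```text
time_s: 22.95
position: [0.5639, -0.0082, 0.025]
ee_rot: [-0.018, 1.0, -0.0, 0.001]
force: [-1.2, -1.9, 16.8]
opening: 0.0392
gripper_force: 50.0
```

Call:
drive_tool([
  [42, 0, 0, 0, 0, 0, 0],
  [48, 0, 0, 0, 0, 0, 0],
  [50, 0, 0, 0, 0, 0, 0],
  [50, 0, 0, -0.9, 0, 0, 0],
  [50, 0, 0, -0.9, 0, 0, 0],
  [50, 0, 0, -0.9, 0, 0, 0],
  [30, 0, 0, -0.4, 0, 0, 0],
  [5, 0, 0, 0, 0, 0, 0],
  [0, 0, 0, 0, 0, 0, 0],
])

```text
time_s: 23.85
position: [0.5622, -0.0076, 0.0836]
ee_rot: [-0.017, 1.0, 0.0, -0.0]
force: [-0.7, -0.3, -0.0]
opening: 0.0282
gripper_force: 0.0
```

Run:
```python
from go import *
s=sense();print(s['position'],s['ee_rot'],s['force'])
go((.5545+.006,-.0092,.04),92.0)
```

```text
[ 0.562211   -0.00757603  0.08362255] [-1.72991362e-02  9.99850285e-01  3.22103040e-04 -2.10684374e-04] [-0.71556378 -0.2547283  -0.01794968]
 t 23.9 turn tot [0.01, -0.01, -0.0] | shift tot [0.088, -0.078, 2.181] -> 3 rows of [0.029, -0.026, 0.727] F [-0.7 -0.3 -0. ] op 28.2
```

Call:
drive_tool([
  [0, 0.09, -0.08, 0.6, 0, 0, 0],
  [0, 0, 0, 0.6, 0, 0, 0],
  [0, 0, 0, 0.6, 0, 0, 0],
  [0, 0, 0, 0.3, 0, 0, 0],
  [0, 0, 0, 0.15, 0, 0, 0],
  [0, 0, 0, 0.15, 0, 0, 0],
  [0, 0, 0, 0.15, 0, 0, 0],
  [0, 0, 0, 0.15, 0, 0, 0],
  [0, 0, 0, 0, 0, 0, 0],
])

```text
time_s: 24.75
position: [0.5619, -0.0095, 0.0324]
ee_rot: [-0.017, 1.0, -0.0, 0.001]
force: [-4.7, 0.2, 10.9]
opening: 0.0002
gripper_force: 4.9
```

Run:
```python
from go import *
go((.4345,.2142,.10),66.0)
```

```text
t 24.8 turn tot [0.0, 0.03, 6.5] | shift tot [10.368, 7.627, -3.381] -> 11 rows of [0.943, 0.693, -0.307] F [-4.7  0.2 10.9] op 0.2
```

Call:
drive_tool([
  [60, 0, 0, -0.85, 0, 0, 0.93],
  [60, 0, 0, -0.85, 0, 0, 0.93],
  [60, 0, 0, -0.85, 0, 0, 0.93],
  [60, 0, 0, -0.85, 0, 0, 0.93],
  [60, 0, 0, 0, 0, 0, 0.93],
  [60, 0, 0, 0, 0, 0, 0.93],
  [60, 0, 0, 0, 0, 0, 0.92],
  [60, 0.943, 0.693, 0, 0, 0, 0],
  [60, 0.943, 0.693, 0, 0, 0, 0],
  [60, 0.943, 0.693, 0, 0, 0, 0],
  [60, 0.943, 0.693, 0, 0, 0, 0],
  [60, 0.943, 0.693, 0, 0, 0, 0],
  [60, 0.943, 0.693, 0, 0, 0, 0],
  [60, 0.943, 0.693, 0, 0, 0, 0],
  [60, 0.943, 0.693, 0, 0, 0, 0],
  [60, 0.943, 0.693, 0, 0, 0, 0],
  [60, 0.943, 0.693, 0, 0, 0, 0],
  [60, 0.943, 0.693, 0, 0, 0, 0],
  [60, 0, 0, 0, 0, 0, 0],
  [60, 0, 0, 0, 0, 0, 0],
])

```text
time_s: 26.75
position: [0.4341, 0.2143, 0.0988]
ee_rot: [0.207, 0.978, 0.0, 0.001]
force: [-0.0, 0.0, 0.2]
opening: 0.0604
gripper_force: 0.0
```

Run:
```python
from go import *
from lugs import lugs
go((.4345,.2142,.015),66.0)
lugs()
```

```text
t 26.8 turn tot [0.01, 0.03, 0.01] | shift tot [-0.018, 0.005, 4.191] -> 5 rows of [-0.004, 0.001, 0.838] F [-0.   0.   0.2] op 60.4
lug [0.7447, 0.4078, 0.1527] 54.3 scene ([0.778, 0.3985, 0.2083], np.float64(250.9)) [148. 108. 119.]
lug [0.4462, 0.3761, 0.1904] 158.9 scene ([0.4474, 0.3712, 0.1499], np.float64(261.6)) [147. 149. 146.]
lug [0.553, -0.0084, 0.0331] 135.6 scene ([0.5229, 0.0001, 3.1705], np.float64(296.7)) [151. 141. 138.]
lug [0.5731, 0.3498, -0.2507] 24.4 scene ([0.5739, 0.3448, -0.2817], np.float64(119.6)) [145. 148. 145.]
```

Call:
drive_tool([
  [60, 0, 0, 0.84, 0, 0, 0],
  [60, 0, 0, 0.84, 0, 0, 0],
  [60, 0, 0, 0.84, 0, 0, 0],
  [60, 0, 0, 0.84, 0, 0, 0],
  [60, 0, 0, 0.83, 0, 0, 0],
  [60, 0, 0, 0, 0, 0, 0],
  [60, 0, 0, 0, 0, 0, 0],
])

```text
time_s: 27.65
position: [0.4342, 0.2139, 0.015]
ee_rot: [0.208, 0.978, 0.0, 0.001]
force: [0.0, 0.1, -0.4]
opening: 0.06
gripper_force: 0.0
```

Call:
drive_tool([
  [50, 0, 0, 0, 0, 0, 0],
  [44, 0, 0, 0, 0, 0, 0],
  [36, 0, 0, 0, 0, 0, 0],
  [36, 0, 0, 0, 0, 0, 0],
  [36, 0, 0, 0, 0, 0, 0],
  [36, 0, 0, 0, 0, 0, 0],
], squeeze=50)

```text
time_s: 28.25
position: [0.4345, 0.2142, 0.0155]
ee_rot: [0.208, 0.978, 0.0, 0.001]
force: [-1.2, -1.8, 6.5]
opening: 0.0394
gripper_force: 50.0
```

Call:
drive_tool([
  [36, 0, 0, -0.5, 0, 0, 0],
  [36, 0, 0, -0.9, 0, 0, 0],
  [36, 0, 0, -0.95, 0, 0, -0.93],
  [36, 0, 0, -0.95, 0, 0, -0.93],
  [36, 0, 0, -0.95, 0, 0, -0.93],
  [36, 0, 0, 0, 0, 0, -0.93],
  [36, 0, 0, 0, 0, 0, -0.93],
  [36, 0, 0, 0, 0, 0, -0.93],
  [36, 0, 0, 0, 0, 0, -0.93],
  [36, 0, 0, 0, 0, 0, 0],
  [36, 0, 0, 0, 0, 0, 0],
])

```text
time_s: 29.35
position: [0.4333, 0.2143, 0.0995]
ee_rot: [-0.017, 1.0, 0.0, 0.0]
force: [0.4, 0.9, -4.1]
opening: 0.0397
gripper_force: 50.0
```

Run:
```python
from go import *
go((.5637,-.0864,.095),92.0)
```

```text
t 29.4 turn tot [0.0, 0.01, -0.02] | shift tot [-5.991, -15.254, 0.227] -> 17 rows of [-0.352, -0.897, 0.013] F [ 0.4  0.9 -4.1] op 39.7
```

Call:
drive_tool([
  [36, -0.352, -0.897, 0.013, 0, 0, 0],
  [36, -0.352, -0.897, 0.013, 0, 0, 0],
  [36, -0.352, -0.897, 0.013, 0, 0, 0],
  [36, -0.352, -0.897, 0.013, 0, 0, 0],
  [36, -0.352, -0.897, 0.013, 0, 0, 0],
  [36, -0.352, -0.897, 0.013, 0, 0, 0],
  [36, -0.352, -0.897, 0.013, 0, 0, 0],
  [36, -0.352, -0.897, 0.013, 0, 0, 0],
  [36, -0.352, -0.897, 0.013, 0, 0, 0],
  [36, -0.352, -0.897, 0.013, 0, 0, 0],
  [36, -0.352, -0.897, 0.013, 0, 0, 0],
  [36, -0.352, -0.897, 0.013, 0, 0, 0],
  [36, -0.352, -0.897, 0.013, 0, 0, 0],
  [36, -0.352, -0.897, 0.013, 0, 0, 0],
  [36, -0.352, -0.897, 0.013, 0, 0, 0],
  [36, -0.352, -0.897, 0.013, 0, 0, 0],
  [36, -0.352, -0.897, 0.013, 0, 0, 0],
  [36, 0, 0, 0, 0, 0, 0],
  [36, 0, 0, 0, 0, 0, 0],
])

```text
time_s: 31.25
position: [0.5642, -0.0867, 0.0953]
ee_rot: [-0.017, 1.0, 0.0, 0.0]
force: [-0.3, -0.1, -3.9]
opening: 0.0392
gripper_force: 50.0
```

Run:
```python
from go import *
go((.5637,-.0864,.035),92.0)
```

```text
t 31.2 turn tot [0.01, 0.01, -0.01] | shift tot [0.025, 0.016, 3.013] -> 4 rows of [0.006, 0.004, 0.753] F [-0.3 -0.1 -3.9] op 39.2
```

Call:
drive_tool([
  [36, 0.025, 0.016, 0.75, 0, 0, 0],
  [36, 0, 0, 0.75, 0, 0, 0],
  [36, 0, 0, 0.75, 0, 0, 0],
  [36, 0, 0, 0.65, 0, 0, 0],
  [36, 0, 0, 0.1, 0, 0, 0],
  [36, 0, 0, 0.1, 0, 0, 0],
  [36, 0, 0, 0.1, 0, 0, 0],
  [36, 0, 0, 0.1, 0, 0, 0],
  [36, 0, 0, 0, 0, 0, 0],
  [36, 0, 0, 0, 0, 0, 0],
])

```text
time_s: 32.25
position: [0.564, -0.0861, 0.0298]
ee_rot: [-0.018, 1.0, -0.0, 0.001]
force: [0.4, -0.3, -3.9]
opening: 0.0391
gripper_force: 50.0
```

Call:
drive_tool([
  [36, 0, 0, 0.1, 0, 0, 0],
  [36, 0, 0, 0.1, 0, 0, 0],
  [36, 0, 0, 0, 0, 0, 0],
  [36, 0, 0, 0, 0, 0, 0],
])

```text
time_s: 32.65
position: [0.5637, -0.0859, 0.0253]
ee_rot: [-0.018, 1.0, 0.0, 0.001]
force: [0.3, -0.0, -3.6]
opening: 0.0392
gripper_force: 50.0
```

Entering the pocket cleanly.

Call:
drive_tool([
  [36, 0, 0, 0.1, 0, 0, 0],
  [36, 0, 0, 0.1, 0, 0, 0],
  [36, 0, 0, 0, 0, 0, 0],
  [36, 0, 0, 0, 0, 0, 0],
])

```text
time_s: 33.05
position: [0.564, -0.0861, 0.0226]
ee_rot: [-0.018, 1.0, 0.0, 0.001]
force: [-3.3, 0.5, 5.6]
opening: 0.0391
gripper_force: 50.0
```

Call:
drive_tool([
  [44, 0, 0, 0, 0, 0, 0],
  [50, 0, 0, 0, 0, 0, 0],
  [50, 0, 0, -0.7, 0, 0, 0],
  [50, 0, 0, -0.9, 0, 0, 0],
  [60, 0, 0, -0.9, 0, 0, 0],
  [60, 0, 0, -0.9, 0, 0, 0.71],
  [60, 0, 0, -0.5, 0, 0, 0.71],
  [60, 0, 0, 0, 0, 0, 0.71],
  [60, 0, 0, 0, 0, 0, 0.71],
  [60, 0, 0, 0, 0, 0, 0.71],
  [60, 0, 0, 0, 0, 0, 0.71],
  [60, 0, 0, 0, 0, 0, 0],
  [60, 0, 0, 0, 0, 0, 0],
])

```text
time_s: 34.35
position: [0.564, -0.0861, 0.1002]
ee_rot: [0.13, 0.991, 0.0, 0.001]
force: [-0.2, 0.3, -0.0]
opening: 0.0602
gripper_force: 0.0
```

Run:
```python
from go import *
go((.5823,.3455,.10),74.9)
```

```text
t 34.4 turn tot [0.01, 0.03, 0.04] | shift tot [4.739, 21.074, 0.011] -> 23 rows of [0.206, 0.916, 0.0] F [-0.2  0.3 -0. ] op 60.2
```

Call:
drive_tool([
  [60, 0.214, 0.95, 0, 0, 0, 0],
  [60, 0.214, 0.95, 0, 0, 0, 0],
  [60, 0.214, 0.95, 0, 0, 0, 0],
  [60, 0.214, 0.95, 0, 0, 0, 0],
  [60, 0.214, 0.95, 0, 0, 0, 0],
  [60, 0.214, 0.95, 0, 0, 0, 0],
  [60, 0.214, 0.95, 0, 0, 0, 0],
  [60, 0.214, 0.95, 0, 0, 0, 0],
  [60, 0.214, 0.95, 0, 0, 0, 0],
  [60, 0.214, 0.95, 0, 0, 0, 0],
  [60, 0.214, 0.95, 0, 0, 0, 0],
  [60, 0.214, 0.95, 0, 0, 0, 0],
  [60, 0.214, 0.95, 0, 0, 0, 0],
  [60, 0.214, 0.95, 0, 0, 0, 0],
  [60, 0.214, 0.95, 0, 0, 0, 0],
  [60, 0.214, 0.95, 0, 0, 0, 0],
  [60, 0.214, 0.95, 0, 0, 0, 0],
  [60, 0.214, 0.95, 0, 0, 0, 0],
  [60, 0.214, 0.95, 0, 0, 0, 0],
  [60, 0.214, 0.95, 0, 0, 0, 0],
])

```text
time_s: 36.35
position: [0.5795, 0.3043, 0.0998]
ee_rot: [0.13, 0.991, 0.0, 0.001]
force: [0.6, 0.1, -0.1]
opening: 0.0604
gripper_force: 0.0
```

Call:
drive_tool([
  [60, 0.23, 1.0, 0, 0, 0, 0],
  [60, 0.23, 1.0, 0, 0, 0, 0],
  [60, 0, 0.07, 0, 0, 0.03, 0.04],
  [60, 0, 0, 0, 0, 0, 0],
  [60, 0, 0, 0, 0, 0, 0],
])

```text
time_s: 36.85
position: [0.5814, 0.3447, 0.0995]
ee_rot: [0.132, 0.991, 0.0, -0.0]
force: [-0.1, -0.6, -0.2]
opening: 0.0598
gripper_force: 0.0
```

Run:
```python
from go import *
from lugs import lugs
go((.5823,.3455,.015),74.9)
lugs()
```

```text
t 36.9 turn tot [-0.0, -0.01, -0.02] | shift tot [-0.035, 0.05, 4.225] -> 5 rows of [-0.007, 0.01, 0.845] F [-0.1 -0.6 -0.2] op 59.8
lug [0.7715, 0.4202, -0.6247] 227.7 scene ([0.7546, 0.4006, 0.1589], np.float64(116.2)) [152. 112. 122.]
lug [0.5577, -0.0872, 0.0311] 163.6 scene ([0.5296, -0.0738, 2.9708], np.float64(354.8)) [146. 136. 133.]
lug [0.5531, -0.0084, 0.0322] 129.7 scene ([0.507, 0.0155, 0.6042], np.float64(379.3)) [154. 144. 142.]
```

Call:
drive_tool([
  [60, -0.035, 0.05, 0.84, 0, 0, 0],
  [60, 0, 0, 0.84, 0, 0, 0],
  [60, 0, 0, 0.84, 0, 0, 0],
  [60, 0, 0, 0.84, 0, 0, 0],
  [60, 0, 0, 0.86, 0, 0, 0],
  [60, 0, 0, 0, 0, 0, 0],
  [60, 0, 0, 0, 0, 0, 0],
  [50, 0, 0, 0, 0, 0, 0],
  [44, 0, 0, 0, 0, 0, 0],
  [36, 0, 0, 0, 0, 0, 0],
  [36, 0, 0, 0, 0, 0, 0],
  [36, 0, 0, 0, 0, 0, 0],
  [36, 0, 0, 0, 0, 0, 0],
], squeeze=50)

```text
time_s: 38.35
position: [0.5828, 0.3459, 0.0163]
ee_rot: [0.132, 0.991, -0.0, 0.0]
force: [-1.7, -4.3, 6.0]
opening: 0.0392
gripper_force: 49.9
```

Call:
drive_tool([
  [36, 0, 0, -0.5, 0, 0, 0],
  [36, 0, 0, -0.9, 0, 0, 0],
  [36, 0, 0, -0.9, 0, 0, -0.86],
  [36, 0, 0, -0.9, 0, 0, -0.86],
  [36, 0, 0, 0, 0, 0, -0.86],
  [36, 0, 0, 0, 0, 0, -0.86],
  [36, 0, 0, 0, 0, 0, -0.86],
  [36, 0, 0, 0, 0, 0, 0],
  [36, 0, 0, 0, 0, 0, 0],
])

```text
time_s: 39.25
position: [0.5822, 0.3467, 0.0797]
ee_rot: [-0.017, 1.0, 0.001, -0.0]
force: [0.4, 0.0, -4.8]
opening: 0.0392
gripper_force: 49.9
```

Run:
```python
from go import *
go((.5676,-.1643,.08),92.0)
```

```text
t 39.2 turn tot [0.02, -0.0, -0.01] | shift tot [1.619, -25.507, -0.017] -> 27 rows of [0.06, -0.945, -0.001] F [ 0.4  0.  -4.8] op 39.2
```

Call:
drive_tool([
  [36, 0.06, -0.98, 0, 0, 0, 0],
  [36, 0.06, -0.98, 0, 0, 0, 0],
  [36, 0.06, -0.98, 0, 0, 0, 0],
  [36, 0.06, -0.98, 0, 0, 0, 0],
  [36, 0.06, -0.98, 0, 0, 0, 0],
  [36, 0.06, -0.98, 0, 0, 0, 0],
  [36, 0.06, -0.98, 0, 0, 0, 0],
  [36, 0.06, -0.98, 0, 0, 0, 0],
  [36, 0.06, -0.98, 0, 0, 0, 0],
  [36, 0.06, -0.98, 0, 0, 0, 0],
  [36, 0.06, -0.98, 0, 0, 0, 0],
  [36, 0.06, -0.98, 0, 0, 0, 0],
  [36, 0.06, -0.98, 0, 0, 0, 0],
  [36, 0.06, -0.98, 0, 0, 0, 0],
  [36, 0.06, -0.98, 0, 0, 0, 0],
  [36, 0.06, -0.98, 0, 0, 0, 0],
  [36, 0.06, -0.98, 0, 0, 0, 0],
  [36, 0.06, -0.98, 0, 0, 0, 0],
  [36, 0.06, -0.98, 0, 0, 0, 0],
  [36, 0.06, -0.98, 0, 0, 0, 0],
])

```text
time_s: 41.25
position: [0.572, -0.0473, 0.0792]
ee_rot: [-0.017, 1.0, 0.0, -0.0]
force: [-0.1, 0.2, -4.7]
opening: 0.0392
gripper_force: 49.9
```

Call:
drive_tool([
  [36, 0.07, -0.98, 0, 0, 0, 0],
  [36, 0.07, -0.98, 0, 0, 0, 0],
  [36, 0.07, -0.98, 0, 0, 0, 0],
  [36, 0.07, -0.98, 0, 0, 0, 0],
  [36, 0.07, -0.98, 0, 0, 0, 0],
  [36, 0.07, -0.98, 0, 0, 0, 0],
  [36, 0, -0.03, 0, 0.02, 0, 0],
  [36, 0, 0, 0, 0, 0, 0],
  [36, 0, 0, 0, 0, 0, 0],
])

```text
time_s: 42.15
position: [0.5677, -0.1638, 0.0788]
ee_rot: [-0.018, 1.0, 0.0, -0.0]
force: [0.1, 0.5, -5.8]
opening: 0.0396
gripper_force: 49.9
```

Run:
```python
from go import *
go((.5676,-.1643,.035),92.0)
from lugs import lugs
lugs()
```

```text
t 42.1 turn tot [0.0, -0.01, 0.01] | shift tot [0.005, -0.023, 2.188] -> 3 rows of [0.002, -0.008, 0.729] F [ 0.1  0.5 -5.8] op 39.6
lug [0.559, -0.0782, 0.3072] 305.5 scene ([0.5269, -0.0678, 0.0192], np.float64(276.4)) [134. 125. 122.]
lug [0.7445, 0.4078, 0.1435] 56.1 scene ([0.7627, 0.3991, 0.3689], np.float64(200.5)) [154. 115. 125.]
lug [0.4461, 0.3761, 0.1888] 22.6 scene ([0.4471, 0.371, 0.1407], np.float64(244.5)) [160. 161. 158.]
```

Call:
drive_tool([
  [36, 0, -0.02, 0.75, 0, 0, 0],
  [36, 0, 0, 0.75, 0, 0, 0],
  [36, 0, 0, 0.69, 0, 0, 0],
  [36, 0, 0, 0.1, 0, 0, 0],
  [36, 0, 0, 0.1, 0, 0, 0],
  [36, 0, 0, 0.1, 0, 0, 0],
  [36, 0, 0, 0, 0, 0, 0],
  [36, 0, 0, 0, 0, 0, 0],
])

```text
time_s: 43.15
position: [0.568, -0.1652, 0.0293]
ee_rot: [-0.018, 1.0, -0.0, -0.0]
force: [-0.1, 0.5, -5.0]
opening: 0.0391
gripper_force: 49.9
```

Call:
drive_tool([
  [36, 0, 0, 0.1, 0, 0, 0],
  [36, 0, 0, 0.1, 0, 0, 0],
  [36, 0, 0, 0, 0, 0, 0],
  [36, 0, 0, 0, 0, 0, 0],
])

```text
time_s: 43.55
position: [0.5677, -0.165, 0.0249]
ee_rot: [-0.018, 1.0, -0.0, -0.0]
force: [0.7, 0.3, -4.9]
opening: 0.0392
gripper_force: 49.9
```

Call:
drive_tool([
  [36, 0, 0, 0.08, 0, 0, 0],
  [36, 0, 0, 0.1, 0, 0, 0],
  [36, 0, 0, 0, 0, 0, 0],
  [36, 0, 0, 0, 0, 0, 0],
])

```text
time_s: 43.95
position: [0.5682, -0.1652, 0.0233]
ee_rot: [-0.018, 1.0, -0.0, -0.0]
force: [-5.4, 2.3, 8.0]
opening: 0.0395
gripper_force: 49.9
```

Call:
drive_tool([
  [44, 0, 0, 0, 0, 0, 0],
  [50, 0, 0, 0, 0, 0, 0],
  [50, 0, 0, -0.7, 0, 0, 0],
  [50, 0, 0, -0.9, 0, 0, 0],
  [60, 0, 0, -0.9, 0, 0, 0],
  [60, 0, 0, -0.9, 0, 0, -0.6],
  [60, 0, 0, -0.5, 0, 0, -0.6],
  [60, 0, 0, 0, 0, 0, -0.7],
  [60, 0, 0, 0, 0, 0, 0],
  [60, 0, 0, 0, 0, 0, 0],
])

```text
time_s: 44.95
position: [0.568, -0.1651, 0.0999]
ee_rot: [-0.083, 0.997, -0.0, -0.0]
force: [0.2, 0.2, -0.1]
opening: 0.0605
gripper_force: 0.0
```

Run:
```python
from go import *
go((.4555,.3753,.10),99.6)
```

```text
t 45.0 turn tot [-0.01, -0.0, -0.01] | shift tot [1.041, 27.581, -0.003] -> 30 rows of [0.035, 0.919, -0.0] F [ 0.2  0.2 -0.1] op 60.5
```

Call:
drive_tool([
  [60, 0.037, 0.985, 0, 0, 0, 0],
  [60, 0.037, 0.985, 0, 0, 0, 0],
  [60, 0.037, 0.985, 0, 0, 0, 0],
  [60, 0.037, 0.985, 0, 0, 0, 0],
  [60, 0.037, 0.985, 0, 0, 0, 0],
  [60, 0.037, 0.985, 0, 0, 0, 0],
  [60, 0.037, 0.985, 0, 0, 0, 0],
  [60, 0.037, 0.985, 0, 0, 0, 0],
  [60, 0.037, 0.985, 0, 0, 0, 0],
  [60, 0.037, 0.985, 0, 0, 0, 0],
  [60, 0.037, 0.985, 0, 0, 0, 0],
  [60, 0.037, 0.985, 0, 0, 0, 0],
  [60, 0.037, 0.985, 0, 0, 0, 0],
  [60, 0.037, 0.985, 0, 0, 0, 0],
  [60, 0.037, 0.985, 0, 0, 0, 0],
  [60, 0.037, 0.985, 0, 0, 0, 0],
  [60, 0.037, 0.985, 0, 0, 0, 0],
  [60, 0.037, 0.985, 0, 0, 0, 0],
  [60, 0.037, 0.985, 0, 0, 0, 0],
  [60, 0.037, 0.985, 0, 0, 0, 0],
])

```text
time_s: 46.95
position: [0.4861, 0.2228, 0.0992]
ee_rot: [-0.084, 0.996, -0.0, -0.0]
force: [0.1, -0.1, -0.3]
opening: 0.0599
gripper_force: 0.0
```

Call:
drive_tool([
  [60, 0.037, 0.985, 0, 0, 0, 0],
  [60, 0.037, 0.985, 0, 0, 0, 0],
  [60, 0.037, 0.985, 0, 0, 0, 0],
  [60, 0.037, 0.985, 0, 0, 0, 0],
  [60, 0.037, 0.985, 0, 0, 0, 0],
  [60, 0.037, 0.985, 0, 0, 0, 0],
  [60, 0.037, 0.985, 0, 0, 0, 0],
  [60, 0.04, 0.985, 0, 0, 0, 0],
  [60, 0, 0, 0, 0, 0, 0],
  [60, 0, 0, 0, 0, 0, 0],
])

```text
time_s: 47.95
position: [0.4542, 0.3756, 0.099]
ee_rot: [-0.085, 0.996, -0.001, -0.0]
force: [0.3, -0.1, -0.3]
opening: 0.0601
gripper_force: 0.0
```

Run:
```python
from go import *
go((.4555,.3753,.015),99.6)
from lugs import lugs
lugs()
```

```text
t 48.0 turn tot [-0.02, -0.01, 0.03] | shift tot [-0.061, -0.028, 4.2] -> 5 rows of [-0.012, -0.006, 0.84] F [ 0.3 -0.1 -0.3] op 60.1
lug [0.5531, -0.0084, 0.0323] 79.4 scene ([0.5049, 0.0137, 0.6026], np.float64(365.7)) [160. 150. 147.]
lug [0.5577, -0.0877, 0.0061] 208.3 scene ([0.5257, -0.0786, 3.1534], np.float64(237.8)) [151. 141. 139.]
lug [0.7446, 0.4078, 0.1504] 56.9 scene ([0.756, 0.4003, 0.1666], np.float64(122.4)) [153. 115. 124.]
lug [0.5613, -0.1685, 0.0131] 138.8 scene ([0.5297, -0.1572, -0.0338], np.float64(223.9)) [140. 132. 129.]
lug [0.4076, 0.3803, -0.0359] 24.7 scene None [112. 107. 105.]
lug [0.6122, -0.1271, 0.1238] 5394.9 scene None [108. 109. 103.]
```

Run:
```python
from fit import *
c=cap('top'); 
im=cv2.resize(c['pixels'][160:270,140:260,::-1],None,fx=4.5,fy=4.5,interpolation=cv2.INTER_CUBIC)
d=cap('scene'); i2=cv2.resize(d['pixels'][150:250,230:330,::-1],None,fx=2.5,fy=2.5,interpolation=cv2.INTER_CUBIC)
o=np.zeros((495,800,3),np.uint8); o[:495,:540]=im; o[:250,545:795]=i2
cv2.imwrite('pics/t5.png',o)
for q in trace('lug0','top'): print(round(q['conf'],2),np.round(q['box']).tolist())
for q in trace('lug0','scene'): print(round(q['conf'],2),np.round(q['box']).tolist())
```

```text
0.78 [376.0, 163.0, 393.0, 199.0]
0.74 [344.0, 165.0, 362.0, 204.0]
0.73 [205.0, 307.0, 229.0, 326.0]
0.7 [314.0, 168.0, 332.0, 203.0]
0.57 [163.0, 102.0, 179.0, 135.0]
0.49 [181.0, 236.0, 191.0, 245.0]
0.33 [313.0, 128.0, 431.0, 162.0]
0.94 [323.0, 182.0, 350.0, 204.0]
0.9 [237.0, 247.0, 261.0, 264.0]
0.81 [209.0, 258.0, 236.0, 277.0]
0.78 [260.0, 160.0, 277.0, 174.0]
0.62 [181.0, 273.0, 214.0, 295.0]
0.58 [404.0, 229.0, 434.0, 250.0]
```

View pics/t5.png

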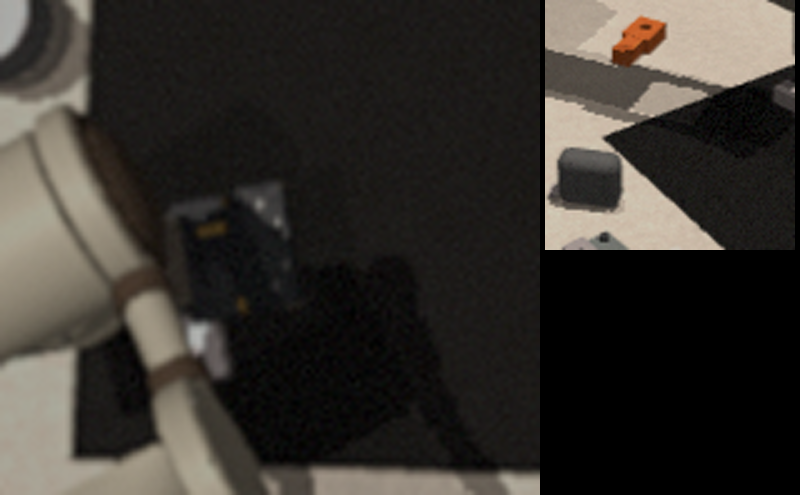

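The lug's tongue shows at crop (210,350), where it was before; the rest is under the gripper. I'll pick it up.

Call:
drive_tool([
  [60, -0.06, -0.03, 0.84, 0, 0, 0.03],
  [60, 0, 0, 0.84, 0, 0, 0],
  [60, 0, 0, 0.84, 0, 0, 0],
  [60, 0, 0, 0.84, 0, 0, 0],
  [60, 0, 0, 0.84, 0, 0, 0],
  [60, 0, 0, 0, 0, 0, 0],
  [60, 0, 0, 0, 0, 0, 0],
  [50, 0, 0, 0, 0, 0, 0],
  [44, 0, 0, 0, 0, 0, 0],
  [36, 0, 0, 0, 0, 0, 0],
  [36, 0, 0, 0, 0, 0, 0],
  [36, 0, 0, 0, 0, 0, 0],
  [36, 0, 0, 0, 0, 0, 0],
], squeeze=50)

```text
time_s: 49.65
position: [0.4571, 0.375, 0.0161]
ee_rot: [-0.083, 0.997, -0.0, 0.0]
force: [-0.1, -2.3, 6.3]
opening: 0.0393
gripper_force: 49.9
```

Call:
drive_tool([
  [36, 0, 0, -0.5, 0, 0, 0],
  [36, 0, 0, -0.9, 0, 0, 0],
  [36, 0, 0, -0.95, 0, 0, 0.6],
  [36, 0, 0, -0.95, 0, 0, 0.6],
  [36, 0, 0, -0.9, 0, 0, 0.68],
  [36, 0, 0, 0, 0, 0, 0],
  [36, 0, 0, 0, 0, 0, 0],
])

```text
time_s: 50.35
position: [0.4558, 0.3747, 0.0982]
ee_rot: [-0.018, 1.0, -0.001, -0.001]
force: [-0.1, 0.3, -6.3]
opening: 0.0395
gripper_force: 49.9
```

Run:
```python
from go import *
go((.5717,-.2425,.09),92.0)
```

```text
t 50.4 turn tot [-0.02, -0.03, 0.01] | shift tot [-4.717, -31.042, 0.411] -> 33 rows of [-0.143, -0.941, 0.012] F [-0.1  0.3 -6.3] op 39.5
```

Call:
drive_tool([
  [36, -0.147, -0.97, 0, 0, 0, 0],
  [36, -0.147, -0.97, 0, 0, 0, 0],
  [36, -0.147, -0.97, 0, 0, 0, 0],
  [36, -0.147, -0.97, 0, 0, 0, 0],
  [36, -0.147, -0.97, 0, 0, 0, 0],
  [36, -0.147, -0.97, 0, 0, 0, 0],
  [36, -0.147, -0.97, 0, 0, 0, 0],
  [36, -0.147, -0.97, 0, 0, 0, 0],
  [36, -0.147, -0.97, 0, 0, 0, 0],
  [36, -0.147, -0.97, 0, 0, 0, 0],
  [36, -0.147, -0.97, 0, 0, 0, 0],
  [36, -0.147, -0.97, 0, 0, 0, 0],
  [36, -0.147, -0.97, 0, 0, 0, 0],
  [36, -0.147, -0.97, 0, 0, 0, 0],
  [36, -0.147, -0.97, 0, 0, 0, 0],
  [36, -0.147, -0.97, 0, 0, 0, 0],
  [36, -0.147, -0.97, 0, 0, 0, 0],
  [36, -0.147, -0.97, 0, 0, 0, 0],
  [36, -0.147, -0.97, 0, 0, 0, 0],
  [36, -0.147, -0.97, 0, 0, 0, 0],
])

```text
time_s: 52.35
position: [0.5272, -0.0111, 0.0973]
ee_rot: [-0.018, 1.0, 0.0, -0.002]
force: [0.8, -0.4, -5.7]
opening: 0.0392
gripper_force: 49.9
```

Call:
drive_tool([
  [36, -0.147, -0.97, 0, 0, 0, 0],
  [36, -0.147, -0.97, 0, 0, 0, 0],
  [36, -0.147, -0.97, 0, 0, 0, 0],
  [36, -0.147, -0.97, 0, 0, 0, 0],
  [36, -0.147, -0.97, 0, 0, 0, 0],
  [36, -0.147, -0.97, 0, 0, 0, 0],
  [36, -0.147, -0.97, 0, 0, 0, 0],
  [36, -0.147, -0.97, 0, 0, 0, 0],
  [36, -0.147, -0.97, 0, 0, 0, 0],
  [36, -0.147, -0.97, 0, 0, 0, 0],
  [36, -0.147, -0.97, 0, 0, 0, 0],
  [36, -0.147, -0.97, 0, 0, 0, 0],
  [36, 0, 0, 0, -0.02, -0.03, 0],
  [36, 0, 0, 0, 0, 0, 0],
  [36, 0, 0, 0, 0, 0, 0],
])

```text
time_s: 53.85
position: [0.5717, -0.2417, 0.0991]
ee_rot: [-0.017, 1.0, 0.001, 0.0]
force: [0.3, 0.8, -4.3]
opening: 0.0397
gripper_force: 49.9
```

Run:
```python
from go import *
go((.5717,-.2425,.035),92.0)
```

```text
t 53.9 turn tot [0.02, 0.01, 0.0] | shift tot [0.003, -0.04, 3.207] -> 4 rows of [0.001, -0.01, 0.802] F [ 0.3  0.8 -4.3] op 39.7
```

Call:
drive_tool([
  [36, 0, -0.02, 0.8, 0, 0, 0],
  [36, 0, 0, 0.8, 0, 0, 0],
  [36, 0, 0, 0.8, 0, 0, 0],
  [36, 0, 0, 0.8, 0, 0, 0],
  [36, 0, 0, 0.1, 0, 0, 0],
  [36, 0, 0, 0.1, 0, 0, 0],
  [36, 0, 0, 0.1, 0, 0, 0],
  [36, 0, 0, 0, 0, 0, 0],
  [36, 0, 0, 0, 0, 0, 0],
])

```text
time_s: 54.75
position: [0.5724, -0.2428, 0.0299]
ee_rot: [-0.017, 1.0, 0.0, 0.001]
force: [-0.6, 0.1, -5.4]
opening: 0.0391
gripper_force: 49.9
```

Call:
drive_tool([
  [36, 0, 0, 0.1, 0, 0, 0],
  [36, 0, 0, 0.1, 0, 0, 0],
  [36, 0, 0, 0, 0, 0, 0],
  [36, 0, 0, 0, 0, 0, 0],
])

```text
time_s: 55.15
position: [0.572, -0.2425, 0.0253]
ee_rot: [-0.017, 1.0, 0.001, 0.001]
force: [0.5, -0.3, -5.3]
opening: 0.0394
gripper_force: 49.9
```

Call:
drive_tool([
  [36, 0, 0, 0.1, 0, 0, 0],
  [36, 0, 0, 0.1, 0, 0, 0],
  [36, 0, 0, 0, 0, 0, 0],
  [36, 0, 0, 0, 0, 0, 0],
])

```text
time_s: 55.55
position: [0.5724, -0.2427, 0.0231]
ee_rot: [-0.017, 1.0, 0.0, 0.001]
force: [-3.9, 2.4, 5.5]
opening: 0.0397
gripper_force: 49.9
```

Call:
drive_tool([
  [44, 0, 0, 0, 0, 0, 0],
  [50, 0, 0, 0, 0, 0, 0],
  [50, 0, 0, -0.6, 0, 0, 0],
  [50, 0, 0, -0.95, 0, 0, 0],
  [50, 0, 0, -0.95, 0, 0, 0],
  [50, 0, 0, -0.95, 0, 0, 0],
  [50, 0, 0, -0.95, 0, 0, 0],
  [50, 0, 0, -0.95, 0, 0, 0],
  [50, 0, 0, -0.95, 0, 0, 0],
  [50, 0, 0, -0.5, 0, 0, 0],
  [50, 0, 0, 0, 0, 0, 0],
  [50, 0, 0, 0, 0, 0, 0],
])

```text
time_s: 56.75
position: [0.5717, -0.2426, 0.1571]
ee_rot: [-0.017, 1.0, 0.001, 0.001]
force: [0.5, 1.2, -0.3]
opening: 0.0501
gripper_force: 0.0
```

Run:
```python
from go import *
go((.6785,-.1221,.16),92.0)
c=cap('scene'); save(c,'s6.png',(140,220,300,340),4.5)
```

```text
t 56.8 turn tot [0.01, 0.02, -0.0] | shift tot [-5.546, 5.834, -0.146] -> 7 rows of [-0.792, 0.833, -0.021] F [ 0.5  1.2 -0.3] op 50.1
```

View pics/s6.png

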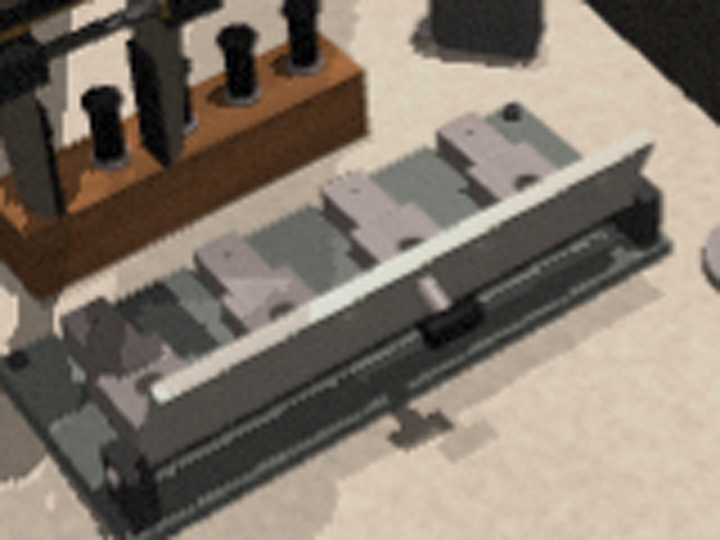

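All four lugs lie flat in the pockets, with their eyes near crop (150,385), (285,310), (410,243) and (525,182). Now I'll shut the leaf.

Call:
drive_tool([
  [50, -0.792, 0.833, 0, 0, 0, 0],
  [50, -0.792, 0.833, 0, 0, 0, 0],
  [50, -0.792, 0.833, 0, 0, 0, 0],
  [50, -0.792, 0.833, 0, 0, 0, 0],
  [50, -0.792, 0.833, 0, 0, 0, 0],
  [50, -0.792, 0.833, 0, 0, 0, 0],
  [50, -0.792, 0.833, 0, 0, 0, 0],
  [50, 0, 0, 0, 0, 0, 0],
  [50, 0, 0, 0.8, 0, 0, 0],
  [50, 0, 0, 0.8, 0, 0, 0],
  [50, 0, 0, 0.8, 0, 0, 0],
  [50, 0, 0, 0.8, 0, 0, 0],
  [50, 0, 0, 0.8, 0, 0, 0],
  [50, 0, 0, 0.65, 0, 0, 0],
  [50, 0, 0, 0, 0, 0, 0],
  [50, 0, 0, 0, 0, 0, 0],
])

```text
time_s: 58.4
position: [0.6789, -0.1223, 0.0646]
ee_rot: [-0.017, 1.0, 0.0, 0.001]
force: [0.3, 0.1, 0.1]
opening: 0.0496
gripper_force: 0.0
```

Call:
drive_tool([
  [50, 0, 0, 0.2, 0, 0, 0],
  [40, 0, 0, 0, 0, 0, 0],
  [32, 0, 0, 0, 0, 0, 0],
  [26, 0, 0, 0, 0, 0, 0],
  [26, 0, 0, 0, 0, 0, 0],
  [26, 0.06, 0, -0.08, 0, 0, 0],
  [26, 0.21, 0, -0.22, 0, 0, 0],
  [26, 0.23, 0, -0.2, 0, 0, 0],
  [26, 0.25, 0, -0.17, 0, 0, 0],
  [26, 0.27, 0, -0.15, 0, 0, 0],
  [26, 0.28, 0, -0.12, 0, 0, 0],
  [26, 0.29, 0, -0.09, 0, 0, 0],
], squeeze=15)

```text
time_s: 59.6
position: [0.6467, -0.1232, 0.0819]
ee_rot: [-0.017, 1.0, 0.0, 0.001]
force: [2.4, 1.3, -0.0]
opening: 0.03
gripper_force: 15.0
```

Call:
drive_tool([
  [26, 0.3, 0, -0.06, 0, 0, 0],
  [26, 0.31, 0, -0.03, 0, 0, 0],
  [26, 0.31, 0, 0.01, 0, 0, 0],
  [26, 0.31, 0, 0.04, 0, 0, 0],
  [26, 0.3, 0, 0.07, 0, 0, 0],
  [26, 0.29, 0, 0.1, 0, 0, 0],
  [26, 0.28, 0, 0.13, 0, 0, 0],
])

```text
time_s: 60.3
position: [0.6039, -0.1248, 0.0766]
ee_rot: [-0.017, 1.0, 0.0, -0.0]
force: [-1.6, 2.9, 5.2]
opening: 0.0301
gripper_force: 15.0
```

Call:
drive_tool([
  [26, 0.26, 0, 0.16, 0, 0, 0],
  [26, 0.25, 0, 0.18, 0, 0, 0],
  [26, 0.23, 0, 0.21, 0, 0, 0],
  [26, 0.2, 0, 0.23, 0, 0, 0],
  [26, 0.18, 0, 0.25, 0, 0, 0],
  [26, 0, 0, 0, 0, 0, 0],
  [26, 0, 0, 0, 0, 0, 0],
])

```text
time_s: 61.0
position: [0.5812, -0.1257, 0.0541]
ee_rot: [-0.017, 1.0, 0.001, -0.001]
force: [-5.5, -1.4, 0.2]
opening: 0.0295
gripper_force: 15.0
```

Call:
drive_tool([
  [36, 0, 0, 0, 0, 0, 0],
  [46, 0, 0, 0, 0, 0, 0],
  [46, 0, 0, -0.9, 0, 0, 0],
  [46, 0, 0, -0.95, 0, 0, 0],
  [46, 0, 0, -0.95, 0, 0, 0],
  [46, 0, 0, -0.95, 0, 0, 0],
  [46, 0, 0, -0.95, 0, 0, 0],
  [46, 0, 0.9, -0.5, 0, 0, 0],
  [46, 0, 0.9, 0, 0, 0, 0],
  [46, 0, 0.9, 0, 0, 0, 0],
  [46, 0, 0.9, 0, 0, 0, 0],
  [46, 0, 0.9, 0, 0, 0, 0],
  [46, 0, 0.9, 0, 0, 0, 0],
  [46, 0, 0.9, 0, 0, 0, 0],
  [46, 0, 0.9, 0, 0, 0, 0],
  [46, 0, 0.9, 0, 0, 0, 0],
  [46, 0, 0.9, 0, 0, 0, 0],
])

```text
time_s: 62.7
position: [0.5752, 0.0565, 0.1582]
ee_rot: [-0.018, 1.0, 0.001, -0.0]
force: [0.4, 0.4, 0.3]
opening: 0.0456
gripper_force: 0.0
```

Run:
```python
from h import *
s=sense(); print(s['time_s'],s['position'],s['joint_positions'])
for n in('top','scene'):
    c=cap(n); g=c['pixels'].astype(float).mean(2)
    save(c,'p_'+n+'.png',(300,130,440,250) if n=='top' else (130,200,300,340),4)
    for d in trace('pin0',n):
        if d['conf']>.25 and d['region'].sum()<300:
            l,t,r,b=d['box']; yy,xx=np.nonzero(d['region'])
            print(n,'pin',round(d['conf'],2),np.round(d['box']).tolist(),at(c,[xx.mean(),yy.mean()],.091 if n=='top' else .07)[0][:2].round(4))
    d=trace('leaf',n)[0]; m=cv2.morphologyEx(d['region'].astype(np.uint8),cv2.MORPH_CLOSE,np.ones((7,7))); m=cv2.erode(m,np.ones((3,3)))
    hi=np.median(g[m>0]); w=np.clip((hi*.88-g),0,None)*m
    k,lab=cv2.connectedComponents((w>0).astype(np.uint8))
    for i in range(1,k):
        yy,xx=np.nonzero(lab==i)
        if not 8<len(yy)<60: continue
        ww=w[yy,xx]; u=[(xx*ww).sum()/ww.sum(),(yy*ww).sum()/ww.sum()]
        print(n,'blob',len(yy),at(c,u,.044)[0].round(4)[:2])
    b=trace('pinblock',n)[0]; print(n,'block',b['box'],b['conf'])
a=cv2.imread('pics/p_top.png');b=cv2.imread('pics/p_scene.png')
cv2.imwrite('pics/pp.png',cv2.resize(a,None,fx=1.4,fy=1.25))
```

```text
62.7 [0.57519983 0.05652543 0.15822541] [-1.11649896e-01  2.14117922e-01  1.64756174e+00  1.17012349e-03
  1.28059413e+00 -1.71845034e+00]
top pin 0.5 [406.0, 222.0, 419.0, 228.0] [ 0.4421 -0.2223]
top pin 0.48 [390.0, 222.0, 404.0, 231.0] [ 0.4386 -0.1805]
top pin 0.43 [340.0, 225.0, 353.0, 232.0] [ 0.4317 -0.0587]
top pin 0.41 [376.0, 224.0, 388.0, 234.0] [ 0.4361 -0.142 ]
top blob 28 [ 0.5849 -0.2406]
top blob 25 [ 0.582  -0.1628]
top blob 45 [0.5632 0.0041]
top block [338.5, 216.0, 420.4, 240.0] 0.74
scene pin 0.68 [185.0, 226.0, 198.0, 246.0] [ 0.4379 -0.1062]
scene pin 0.54 [156.0, 237.0, 170.0, 257.0] [ 0.4443 -0.1905]
scene pin 0.49 [142.0, 247.0, 152.0, 266.0] [ 0.4502 -0.2338]
scene blob 22 [ 0.5852 -0.1668]
scene blob 31 [ 0.5878 -0.2445]
scene block [137.9, 229.3, 221.7, 287.3] 0.98
```

View pics/pp.png

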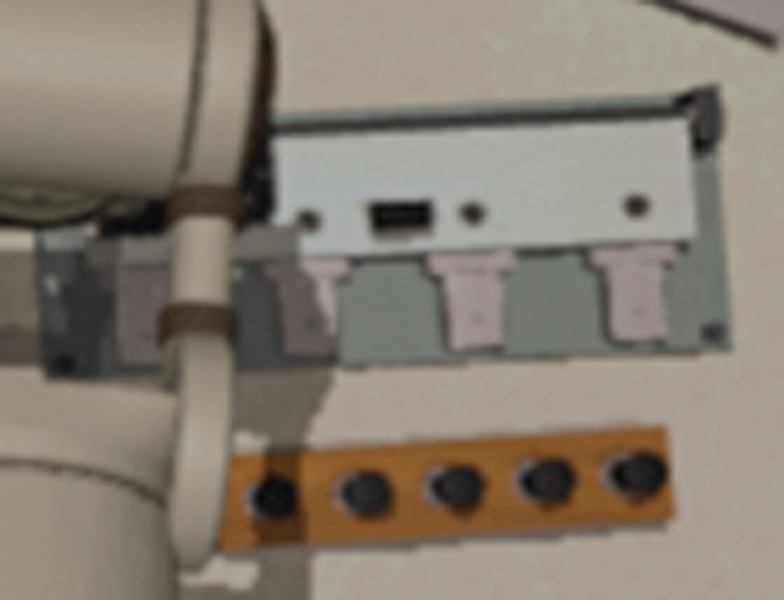

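The leaf is shut flat. Its holes show at crop (310,220), (472,212) and (636,205), the pin tops at (275,495) through (640,470). I'll fit the pins with a model.

```bash
cat > pins.py <<'E'
from fit import *
a=np.linspace(0,2*np.pi,24,endpoint=False)
def cyl(y,r,z0,z1): return [(r*np.cos(t),y+r*np.sin(t),z) for t in a for z in(z0,z1)]
def parts(ys): return [q for y in ys for q in(cyl(y,.0115,.086,.091),cyl(y,.0085,.052,.086))]
def fitpins(n,p0,ys,crop):
    c=cap(n); l,t,r,b=crop; g=c['pixels'][t:b,l:r,0].astype(float)
    M=np.clip((75-g)/45,0,1); pr=parts(ys)
    roi=cv2.dilate(np.uint8(render(c,pr,p0,0,crop)>0),np.ones((9,9)))
    f=lambda p:(((render(c,pr,p,0,crop)-M)*roi)**2).sum()
    q=np.array(p0,float)
    s=minimize(f,q,method='Nelder-Mead',options=dict(initial_simplex=[q,q+[.006,0,0],q+[0,.006,0],q+[0,0,.03]],xatol=1e-5,fatol=1e-3))
    return s.x,s.fun
if __name__=='__main__':
    ys=[-.084,-.042,0,.042,.084]
    p0=[.437,-.142,.06]
    print(fitpins('top',p0,ys[:4],(330,205,435,245)))
    print(fitpins('scene',[.437,-.142,.06],ys,(125,195,235,290)))
    from go import go
    go((.44,-.20,.158),2.0)
E
python3 pins.py
```

```text
(array([ 0.43639439, -0.14450415,  0.06627917]), np.float64(66.76174121064548))
(array([ 0.44211535, -0.14971449,  0.066276  ]), np.float64(75.21064889572386))
 t 63.2 turn tot [0.02, 0.01, 22.48] | shift tot [-12.437, -7.255, 0.073] -> 14 rows of [-0.888, -0.518, 0.005] F [ 0.1 -0.2  0.1] op 46.0
```

Call:
drive_tool([
  [46, 0, 0, 0, 0, 0, 1],
  [46, 0, 0, 0, 0, 0, 1],
  [46, 0, 0, 0, 0, 0, 1],
  [46, 0, 0, 0, 0, 0, 1],
  [46, 0, 0, 0, 0, 0, 1],
  [46, 0, 0, 0, 0, 0, 1],
  [46, 0, 0, 0, 0, 0, 1],
  [46, 0, 0, 0, 0, 0, 1],
  [46, 0, 0, 0, 0, 0, 1],
  [46, 0, 0, 0, 0, 0, 1],
  [46, 0, 0, 0, 0, 0, 1],
  [46, 0, 0, 0, 0, 0, 1],
  [46, 0, 0, 0, 0, 0, 1],
  [46, 0, 0, 0, 0, 0, 1],
  [46, 0, 0, 0, 0, 0, 1],
  [46, 0, 0, 0, 0, 0, 1],
  [46, 0, 0, 0, 0, 0, 1],
  [46, 0, 0, 0, 0, 0, 1],
  [46, 0, 0, 0, 0, 0, 1],
  [46, 0, 0, 0, 0, 0, 1],
])

```text
time_s: 65.2
position: [0.5764, 0.0538, 0.1595]
ee_rot: [0.631, 0.776, 0.001, 0.0]
force: [-0.2, 0.3, -0.7]
opening: 0.0461
gripper_force: 0.0
```

Call:
drive_tool([
  [46, 0, 0, 0, 0, 0, 0.83],
  [46, 0, 0, 0, 0, 0, 0.83],
  [46, 0, 0, 0, 0, 0, 0.82],
  [46, 0, 0, 0, 0, 0, 0],
  [46, 0, 0, 0, 0, 0, 0],
])

```text
time_s: 65.7
position: [0.5763, 0.054, 0.1595]
ee_rot: [0.694, 0.72, 0.001, 0.0]
force: [0.5, 0.1, -0.2]
opening: 0.0464
gripper_force: 0.0
```

Run:
```python
from go import *
go((.4337,-.0633,.12),2.0)
```

```text
t 65.7 turn tot [0.02, -0.01, 0.03] | shift tot [-5.611, -7.332, 1.976] -> 8 rows of [-0.701, -0.917, 0.247] F [ 0.5  0.1 -0.2] op 46.4
```

Call:
drive_tool([
  [46, -0.701, -0.917, 0.247, 0, 0, 0],
  [46, -0.701, -0.917, 0.247, 0, 0, 0],
  [46, -0.701, -0.917, 0.247, 0, 0, 0],
  [46, -0.701, -0.917, 0.247, 0, 0, 0],
  [46, -0.701, -0.917, 0.247, 0, 0, 0],
  [46, -0.701, -0.917, 0.247, 0, 0, 0],
  [46, -0.701, -0.917, 0.247, 0, 0, 0],
  [46, -0.701, -0.917, 0.247, 0, 0, 0],
  [46, 0, 0, 0, 0, 0, 0],
  [46, 0, 0, 0, 0, 0, 0],
])

```text
time_s: 66.7
position: [0.4341, -0.0632, 0.12]
ee_rot: [0.694, 0.72, 0.001, 0.001]
force: [0.1, 0.1, 0.3]
opening: 0.046
gripper_force: 0.0
```

Run:
```python
from go import *
go((.4337,-.0633,.057),2.0)
```

```text
t 66.7 turn tot [0.03, -0.01, 0.01] | shift tot [-0.005, -0.021, 3.149] -> 4 rows of [-0.001, -0.005, 0.787] F [0.1 0.1 0.3] op 46.0
```

Call:
drive_tool([
  [46, 0, -0.02, 0.79, 0.03, 0, 0],
  [46, 0, 0, 0.79, 0, 0, 0],
  [46, 0, 0, 0.79, 0, 0, 0],
  [46, 0, 0, 0.78, 0, 0, 0],
  [46, 0, 0, 0, 0, 0, 0],
  [30, 0, 0, 0, 0, 0, 0],
  [22, 0, 0, 0, 0, 0, 0],
  [12, 0, 0, 0, 0, 0, 0],
  [12, 0, 0, 0, 0, 0, 0],
  [12, 0, 0, 0, 0, 0, 0],
], squeeze=15)

```text
time_s: 67.7
position: [0.4341, -0.0634, 0.0575]
ee_rot: [0.694, 0.72, 0.0, 0.0]
force: [1.1, -0.5, 3.7]
opening: 0.0218
gripper_force: 15.0
```

Call:
drive_tool([
  [30, 0, 0, 0, 0, 0, 0],
  [32, 0, 0, -0.6, 0, 0, 0],
  [30, 0, 0, 0, 0, 0, 0],
  [12, 0, 0, 0, 0, 0, 0],
  [12, 0, 0, 0, 0, 0, 0],
  [12, 0, 0, 0, 0, 0, 0],
], squeeze=40)

```text
time_s: 68.3
position: [0.4336, -0.0632, 0.069]
ee_rot: [0.694, 0.72, 0.0, -0.0]
force: [-0.2, 0.9, 4.2]
opening: 0.0208
gripper_force: 40.0
```

Call:
drive_tool([
  [12, 0, 0, -0.4, 0, 0, 0],
  [12, 0, 0, -0.6, 0, 0, 0],
  [12, 0, 0, -0.8, 0, 0, 0],
  [12, 0, 0, -0.8, 0, 0, 0],
  [12, 0, 0, 0, 0, 0, 0],
  [12, 0, 0, 0, 0, 0, 0],
])

```text
time_s: 68.9
position: [0.4335, -0.0631, 0.1209]
ee_rot: [0.694, 0.72, 0.0, -0.0]
force: [-0.4, -0.1, -1.4]
opening: 0.021
gripper_force: 40.0
```

Run:
```python
from go import *
go((.5778,-.0087,.122),2.0)
c=cap('scene'); save(c,'s7.png',(180,180,280,270),6)
```

```text
t 68.9 turn tot [0.0, -0.01, 0.02] | shift tot [2.467, 7.306, -0.054] -> 8 rows of [0.308, 0.913, -0.007] F [-0.4 -0.1 -1.4] op 21.0
```

View pics/s7.png

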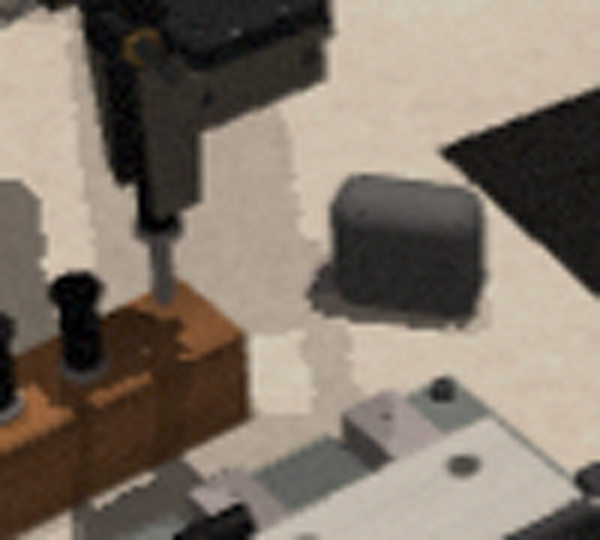

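The pin hangs straight, its tip at crop (165,300) just clear of the block. Now over the first hole.

Call:
drive_tool([
  [12, 0.308, 0.913, 0, 0, 0, 0],
  [12, 0.308, 0.913, 0, 0, 0, 0],
  [12, 0.308, 0.913, 0, 0, 0, 0],
  [12, 0.308, 0.913, 0, 0, 0, 0],
  [12, 0.308, 0.913, 0, 0, 0, 0],
  [12, 0.308, 0.913, 0, 0, 0, 0],
  [12, 0.308, 0.913, 0, 0, 0, 0],
  [12, 0.308, 0.913, 0, 0, 0, 0],
  [12, 0, 0, 0, 0, 0, 0],
  [12, 0, 0, 0, 0, 0, 0],
  [12, 0, 0, 0, 0, 0, 0],
])

```text
time_s: 70.05
position: [0.5764, -0.0087, 0.1199]
ee_rot: [0.694, 0.72, -0.001, -0.001]
force: [0.7, 1.4, -0.4]
opening: 0.0206
gripper_force: 40.0
```

Run:
```python
from go import *
go((.5778,-.0087,.108),2.0)
```

```text
t 70.0 turn tot [-0.04, -0.02, 0.01] | shift tot [-0.003, 0.068, 0.594] -> 1 rows of [-0.003, 0.068, 0.594] F [ 0.7  1.4 -0.4] op 20.6
```

Call:
drive_tool([
  [12, 0, 0.068, 0.5, -0.03, 0, 0],
  [12, 0, 0, 0.1, 0, 0, 0],
  [12, 0, 0, 0.15, 0, 0, 0],
  [12, 0, 0, 0.15, 0, 0, 0],
  [12, 0, 0, 0.15, 0, 0, 0],
  [12, 0, 0, 0.15, 0, 0, 0],
  [12, 0, 0, 0, 0, 0, 0],
])

```text
time_s: 70.75
position: [0.5787, -0.0084, 0.0961]
ee_rot: [0.694, 0.72, 0.001, -0.0]
force: [-0.0, -0.1, -0.7]
opening: 0.0205
gripper_force: 40.0
```

Call:
drive_tool([
  [12, 0, 0, 0.2, 0, 0, 0],
  [12, 0, 0, 0.2, 0, 0, 0],
  [12, 0, 0, 0.2, 0, 0, 0],
  [12, 0, 0, 0.2, 0, 0, 0],
  [12, 0, 0, 0.2, 0, 0, 0],
  [12, 0, 0, 0, 0, 0, 0],
])

```text
time_s: 71.35
position: [0.5786, -0.0084, 0.0758]
ee_rot: [0.694, 0.72, 0.001, -0.0]
force: [-0.2, -0.6, -0.6]
opening: 0.0204
gripper_force: 40.0
```

Call:
drive_tool([
  [12, 0, 0, 0.2, 0, 0, 0],
  [12, 0, 0, 0.2, 0, 0, 0],
  [12, 0, 0, 0.15, 0, 0, 0],
  [12, 0, 0, 0.1, 0, 0, 0],
  [12, 0, 0, 0, 0, 0, 0],
  [12, 0, 0, 0, 0, 0, 0],
])

```text
time_s: 71.95
position: [0.5793, -0.0086, 0.065]
ee_rot: [0.694, 0.72, 0.001, 0.0]
force: [-5.9, 0.0, 9.4]
opening: 0.0205
gripper_force: 40.0
```

Call:
drive_tool([
  [30, 0, 0, 0, 0, 0, 0],
  [36, 0, 0, 0, 0, 0, 0],
  [36, 0, 0, -0.8, 0, 0, 0],
  [36, 0, 0, -0.9, 0, 0, 0],
  [36, 0, 0, -0.8, 0, 0, 0],
  [36, -0.572, -0.913, 0, 0, 0, 0],
  [36, -0.572, -0.913, 0, 0, 0, 0],
  [36, -0.572, -0.913, 0, 0, 0, 0],
  [36, -0.572, -0.913, 0, 0, 0, 0],
  [36, -0.572, -0.913, 0, 0, 0, 0],
  [36, -0.572, -0.913, 0, 0, 0, 0],
  [36, -0.572, -0.913, 0, 0, 0, 0],
  [36, -0.572, -0.913, 0, 0, 0, 0],
  [36, 0, 0, 0, 0, 0, 0],
  [36, 0, 0, 0, 0, 0, 0],
])

```text
time_s: 73.45
position: [0.437, -0.1055, 0.1142]
ee_rot: [0.695, 0.719, 0.001, 0.001]
force: [0.4, -0.2, -0.2]
opening: 0.036
gripper_force: 0.0
```

Run:
```python
from go import *
go((.4365,-.1052,.07),2.0)
```

```text
t 73.5 turn tot [0.05, -0.0, 0.0] | shift tot [0.014, -0.027, 2.212] -> 3 rows of [0.005, -0.009, 0.737] F [ 0.4 -0.2 -0.2] op 36.0
```

Call:
drive_tool([
  [36, 0.014, -0.027, 0.74, 0.04, 0, 0],
  [36, 0, 0, 0.74, 0, 0, 0],
  [36, 0, 0, 0.73, 0, 0, 0],
  [30, 0, 0, 0, 0, 0, 0],
  [12, 0, 0, 0, 0, 0, 0],
  [12, 0, 0, 0, 0, 0, 0],
  [12, 0, 0, 0, 0, 0, 0],
  [12, 0, 0, 0, 0, 0, 0],
], squeeze=40)

```text
time_s: 74.25
position: [0.4361, -0.1051, 0.0697]
ee_rot: [0.694, 0.72, -0.0, -0.0]
force: [-0.2, -0.5, -0.3]
opening: 0.0204
gripper_force: 40.0
```

Call:
drive_tool([
  [12, 0, 0, -0.4, 0, 0, 0],
  [12, 0, 0, -0.6, 0, 0, 0],
  [12, 0, 0, -0.8, 0, 0, 0],
  [12, 0, 0, -0.8, 0, 0, 0],
  [12, 0, 0, 0, 0, 0, 0],
  [12, 0.085, 0.904, 0, 0, 0, 0],
  [12, 0.085, 0.904, 0, 0, 0, 0],
  [12, 0.085, 0.904, 0, 0, 0, 0],
  [12, 0.085, 0.904, 0, 0, 0, 0],
  [12, 0.085, 0.904, 0, 0, 0, 0],
  [12, 0.085, 0.904, 0, 0, 0, 0],
  [12, 0.085, 0.904, 0, 0, 0, 0],
  [12, 0.085, 0.904, 0, 0, 0, 0],
  [12, 0, 0, 0, 0, 0, 0],
  [12, 0, 0, 0, 0, 0, 0],
])

```text
time_s: 75.75
position: [0.5792, -0.0861, 0.1204]
ee_rot: [0.694, 0.72, -0.001, -0.001]
force: [-0.5, -0.9, -0.5]
opening: 0.0208
gripper_force: 40.0
```

Run:
```python
from go import *
go((.5808,-.0866,.108),2.0)
```

```text
t 75.8 turn tot [-0.04, -0.01, 0.02] | shift tot [-0.028, 0.08, 0.621] -> 1 rows of [-0.028, 0.08, 0.621] F [-0.5 -0.9 -0.5] op 20.8
```

Call:
drive_tool([
  [12, -0.028, 0.06, 0.5, -0.03, 0, 0],
  [12, 0, 0, 0.1, 0, 0, 0],
  [12, 0, 0, 0.15, 0, 0, 0],
  [12, 0, 0, 0.15, 0, 0, 0],
  [12, 0, 0, 0.15, 0, 0, 0],
  [12, 0, 0, 0.15, 0, 0, 0],
  [12, 0, 0, 0, 0, 0, 0],
])

```text
time_s: 76.45
position: [0.5807, -0.0866, 0.0964]
ee_rot: [0.694, 0.72, 0.0, -0.0]
force: [0.3, -1.2, 0.1]
opening: 0.0207
gripper_force: 40.0
```

Call:
drive_tool([
  [12, 0, 0, 0.15, 0, 0, 0],
  [12, 0, 0, 0.15, 0, 0, 0],
  [12, 0, 0, 0.15, 0, 0, 0],
  [12, 0, 0, 0, 0, 0, 0],
])

```text
time_s: 76.85
position: [0.5806, -0.0865, 0.0873]
ee_rot: [0.694, 0.72, 0.0, -0.001]
force: [0.7, -0.9, -0.2]
opening: 0.0207
gripper_force: 40.0
```

Call:
drive_tool([
  [12, 0, 0, 0.2, 0, 0, 0],
  [12, 0, 0, 0.2, 0, 0, 0],
  [12, 0, 0, 0.2, 0, 0, 0],
  [12, 0, 0, 0.2, 0, 0, 0],
  [12, 0, 0, 0.2, 0, 0, 0],
  [12, 0, 0, 0.15, 0, 0, 0],
  [12, 0, 0, 0, 0, 0, 0],
  [12, 0, 0, 0, 0, 0, 0],
])

```text
time_s: 77.65
position: [0.5812, -0.0868, 0.0656]
ee_rot: [0.694, 0.72, 0.001, 0.0]
force: [-1.9, 0.2, 4.9]
opening: 0.0205
gripper_force: 40.0
```

Call:
drive_tool([
  [30, 0, 0, 0, 0, 0, 0],
  [36, 0, 0, 0, 0, 0, 0],
  [36, 0, 0, -0.8, 0, 0, 0],
  [36, 0, 0, -0.9, 0, 0, 0],
  [36, 0, 0, -0.8, 0, 0, 0],
  [36, -0.346, -0.9, 0, 0, 0, 0],
  [36, -0.346, -0.9, 0, 0, 0, 0],
  [36, -0.346, -0.9, 0, 0, 0, 0],
  [36, -0.346, -0.9, 0, 0, 0, 0],
  [36, -0.346, -0.9, 0, 0, 0, 0],
  [36, -0.346, -0.9, 0, 0, 0, 0],
  [36, -0.346, -0.9, 0, 0, 0, 0],
  [36, -0.346, -0.9, 0, 0, 0, 0],
  [36, 0, 0, 0, 0, 0, 0],
  [36, 0, 0, 0, 0, 0, 0],
])

```text
time_s: 79.15
position: [0.4398, -0.1475, 0.1157]
ee_rot: [0.695, 0.719, 0.001, 0.001]
force: [0.1, -0.8, -0.6]
opening: 0.0363
gripper_force: 0.0
```

Run:
```python
from go import *
go((.4393,-.1471,.07),2.0)
```

```text
t 79.2 turn tot [0.03, -0.0, 0.0] | shift tot [0.02, -0.022, 2.284] -> 3 rows of [0.007, -0.007, 0.761] F [ 0.1 -0.8 -0.6] op 36.3
```

Call:
drive_tool([
  [36, 0.02, -0.022, 0.76, 0.03, 0, 0],
  [36, 0, 0, 0.76, 0, 0, 0],
  [36, 0, 0, 0.76, 0, 0, 0],
  [30, 0, 0, 0, 0, 0, 0],
  [12, 0, 0, 0, 0, 0, 0],
  [12, 0, 0, 0, 0, 0, 0],
  [12, 0, 0, 0, 0, 0, 0],
  [12, 0, 0, 0, 0, 0, 0],
], squeeze=40)

```text
time_s: 79.95
position: [0.4391, -0.147, 0.0698]
ee_rot: [0.694, 0.72, -0.0, -0.0]
force: [-1.0, 0.1, -0.6]
opening: 0.0206
gripper_force: 40.0
```

Call:
drive_tool([
  [12, 0, 0, -0.4, 0, 0, 0],
  [12, 0, 0, -0.6, 0, 0, 0],
  [12, 0, 0, -0.8, 0, 0, 0],
  [12, 0, 0, -0.8, 0, 0, 0],
  [12, 0, 0, 0, 0, 0, 0],
  [12, -0.141, 0.905, 0, 0, 0, 0],
  [12, -0.141, 0.905, 0, 0, 0, 0],
  [12, -0.141, 0.905, 0, 0, 0, 0],
  [12, -0.141, 0.905, 0, 0, 0, 0],
  [12, -0.141, 0.905, 0, 0, 0, 0],
  [12, -0.141, 0.905, 0, 0, 0, 0],
  [12, -0.141, 0.905, 0, 0, 0, 0],
  [12, -0.141, 0.905, 0, 0, 0, 0],
  [12, 0, 0, 0, 0, 0, 0],
  [12, 0, 0, 0, 0, 0, 0],
])

```text
time_s: 81.45
position: [0.5836, -0.1639, 0.1204]
ee_rot: [0.694, 0.72, -0.001, -0.001]
force: [0.1, -0.6, -1.1]
opening: 0.0207
gripper_force: 40.0
```

Run:
```python
from go import *
go((.5836,-.1646,.108),2.0)
```

```text
t 81.5 turn tot [-0.04, -0.02, 0.02] | shift tot [-0.034, 0.001, 0.622] -> 1 rows of [-0.034, 0.001, 0.622] F [ 0.1 -0.6 -1.1] op 20.7
```

Call:
drive_tool([
  [12, -0.034, 0, 0.5, -0.03, 0, 0],
  [12, 0, 0, 0.1, 0, 0, 0],
  [12, 0, 0, 0.15, 0, 0, 0],
  [12, 0, 0, 0.15, 0, 0, 0],
  [12, 0, 0, 0.15, 0, 0, 0],
  [12, 0, 0, 0.15, 0, 0, 0],
  [12, 0, 0, 0, 0, 0, 0],
])

```text
time_s: 82.15
position: [0.5839, -0.1646, 0.0964]
ee_rot: [0.694, 0.72, 0.0, -0.0]
force: [-0.3, -0.4, -0.8]
opening: 0.0207
gripper_force: 40.0
```

Call:
drive_tool([
  [12, 0, 0, 0.15, 0, 0, 0],
  [12, 0, 0, 0.15, 0, 0, 0],
  [12, 0, 0, 0.15, 0, 0, 0],
  [12, 0, 0, 0, 0, 0, 0],
])

```text
time_s: 82.55
position: [0.5839, -0.1646, 0.0873]
ee_rot: [0.694, 0.72, 0.0, -0.001]
force: [-0.0, -0.0, -0.7]
opening: 0.0202
gripper_force: 40.0
```

Call:
drive_tool([
  [12, 0, 0, 0.2, 0, 0, 0],
  [12, 0, 0, 0.2, 0, 0, 0],
  [12, 0, 0, 0.2, 0, 0, 0],
  [12, 0, 0, 0.2, 0, 0, 0],
  [12, 0, 0, 0.2, 0, 0, 0],
  [12, 0, 0, 0.15, 0, 0, 0],
  [12, 0, 0, 0, 0, 0, 0],
  [12, 0, 0, 0, 0, 0, 0],
])

```text
time_s: 83.35
position: [0.5844, -0.165, 0.0656]
ee_rot: [0.694, 0.72, 0.0, 0.0]
force: [-2.6, 0.6, 4.4]
opening: 0.0206
gripper_force: 40.0
```

Call:
drive_tool([
  [30, 0, 0, 0, 0, 0, 0],
  [36, 0, 0, 0, 0, 0, 0],
  [36, 0, 0, -0.8, 0, 0, 0],
  [36, 0, 0, -0.9, 0, 0, 0],
  [36, 0, 0, -0.8, 0, 0, 0],
  [36, -0.121, -0.892, 0, 0, 0, 0],
  [36, -0.121, -0.892, 0, 0, 0, 0],
  [36, -0.121, -0.892, 0, 0, 0, 0],
  [36, -0.121, -0.892, 0, 0, 0, 0],
  [36, -0.121, -0.892, 0, 0, 0, 0],
  [36, -0.121, -0.892, 0, 0, 0, 0],
  [36, -0.121, -0.892, 0, 0, 0, 0],
  [36, -0.121, -0.892, 0, 0, 0, 0],
  [36, 0, 0, 0, 0, 0, 0],
  [36, 0, 0, 0, 0, 0, 0],
])

```text
time_s: 84.85
position: [0.4429, -0.1896, 0.1158]
ee_rot: [0.694, 0.72, 0.001, 0.001]
force: [1.2, -0.3, 1.0]
opening: 0.0359
gripper_force: 0.0
```

Run:
```python
from go import *
go((.4421,-.189,.07),2.0)
```

```text
t 84.8 turn tot [0.03, 0.0, 0.01] | shift tot [0.033, -0.041, 2.288] -> 3 rows of [0.011, -0.014, 0.763] F [ 1.2 -0.3  1. ] op 35.9
```

Call:
drive_tool([
  [36, 0.033, -0.041, 0.76, 0.03, 0, 0],
  [36, 0, 0, 0.76, 0, 0, 0],
  [36, 0, 0, 0.76, 0, 0, 0],
  [30, 0, 0, 0, 0, 0, 0],
  [12, 0, 0, 0, 0, 0, 0],
  [12, 0, 0, 0, 0, 0, 0],
  [12, 0, 0, 0, 0, 0, 0],
  [12, 0, 0, 0, 0, 0, 0],
], squeeze=40)

```text
time_s: 85.65
position: [0.4419, -0.1889, 0.0699]
ee_rot: [0.694, 0.72, -0.0, -0.0]
force: [0.8, 0.5, -1.4]
opening: 0.0206
gripper_force: 40.0
```

Call:
drive_tool([
  [12, 0, 0, -0.4, 0, 0, 0],
  [12, 0, 0, -0.6, 0, 0, 0],
  [12, 0, 0, -0.8, 0, 0, 0],
  [12, 0, 0, -0.8, 0, 0, 0],
  [12, 0, 0, 0, 0, 0, 0],
  [12, -0.37, 0.897, 0, 0, 0, 0],
  [12, -0.37, 0.897, 0, 0, 0, 0],
  [12, -0.37, 0.897, 0, 0, 0, 0],
  [12, -0.37, 0.897, 0, 0, 0, 0],
  [12, -0.37, 0.897, 0, 0, 0, 0],
  [12, -0.37, 0.897, 0, 0, 0, 0],
  [12, -0.37, 0.897, 0, 0, 0, 0],
  [12, -0.37, 0.897, 0, 0, 0, 0],
  [12, 0, 0, 0, 0, 0, 0],
  [12, 0, 0, 0, 0, 0, 0],
])

```text
time_s: 87.15
position: [0.5864, -0.2424, 0.1204]
ee_rot: [0.694, 0.72, -0.0, -0.001]
force: [-0.5, -0.1, -0.7]
opening: 0.0205
gripper_force: 40.0
```

Run:
```python
from go import *
go((.5864,-.2425,.108),2.0)
```

```text
t 87.2 turn tot [-0.04, -0.02, 0.02] | shift tot [-0.007, -0.001, 0.62] -> 1 rows of [-0.007, -0.001, 0.62] F [-0.5 -0.1 -0.7] op 20.5
```

Call:
drive_tool([
  [12, 0, 0, 0.5, -0.03, 0, 0],
  [12, 0, 0, 0.1, 0, 0, 0],
  [12, 0, 0, 0.15, 0, 0, 0],
  [12, 0, 0, 0.15, 0, 0, 0],
  [12, 0, 0, 0.15, 0, 0, 0],
  [12, 0, 0, 0.15, 0, 0, 0],
  [12, 0, 0, 0, 0, 0, 0],
])

```text
time_s: 87.85
position: [0.5868, -0.2425, 0.0965]
ee_rot: [0.694, 0.72, 0.0, -0.0]
force: [-0.4, 1.0, -0.2]
opening: 0.0207
gripper_force: 40.0
```

Call:
drive_tool([
  [12, 0, 0, 0.15, 0, 0, 0],
  [12, 0, 0, 0.15, 0, 0, 0],
  [12, 0, 0, 0.15, 0, 0, 0],
  [12, 0, 0, 0, 0, 0, 0],
])

```text
time_s: 88.25
position: [0.5867, -0.2424, 0.0873]
ee_rot: [0.694, 0.72, 0.0, -0.001]
force: [-0.5, -0.0, -0.6]
opening: 0.0207
gripper_force: 40.0
```

Finish this pin, then back off up and towards the robot to look.

Call:
drive_tool([
  [12, 0, 0, 0.2, 0, 0, 0],
  [12, 0, 0, 0.2, 0, 0, 0],
  [12, 0, 0, 0.2, 0, 0, 0],
  [12, 0, 0, 0.2, 0, 0, 0],
  [12, 0, 0, 0.2, 0, 0, 0],
  [12, 0, 0, 0.15, 0, 0, 0],
  [12, 0, 0, 0, 0, 0, 0],
  [12, 0, 0, 0, 0, 0, 0],
])

```text
time_s: 89.05
position: [0.5872, -0.2429, 0.0657]
ee_rot: [0.694, 0.72, 0.0, 0.0]
force: [-2.3, 1.1, 4.3]
opening: 0.0205
gripper_force: 40.0
```

Call:
drive_tool([
  [30, 0, 0, 0, 0, 0, 0],
  [36, 0, 0, 0, 0, 0, 0],
  [36, 0, 0, -0.8, 0, 0, 0],
  [36, 0, 0, -0.9, 0, 0, 0],
  [36, 0, 0, -0.9, 0, 0, 0],
  [36, 0, 0, -0.9, 0, 0, 0],
  [36, 0, 0, -0.9, 0, 0, 0],
  [36, 0, 0, -0.9, 0, 0, 0],
  [36, 0.5, -0.95, 0, 0, 0, 0],
  [36, 0.5, -0.95, 0, 0, 0, 0],
  [36, 0.5, -0.95, 0, 0, 0, 0],
  [36, 0.5, -0.95, 0, 0, 0, 0],
  [36, 0.5, -0.95, 0, 0, 0, 0],
  [36, 0.5, -0.95, 0, 0, 0, 0],
  [36, 0.5, -0.95, 0, 0, 0, 0],
  [36, 0, 0, 0, 0, 0, 0],
])

```text
time_s: 90.65
position: [0.4504, -0.1767, 0.1717]
ee_rot: [0.694, 0.72, 0.001, 0.0]
force: [0.1, -0.3, 0.3]
opening: 0.0362
gripper_force: 0.0
```

Run:
```python
from h import *
c=cap('scene'); save(c,'s8.png',(130,190,380,350),3.1)
```

```text
(no output)
```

View pics/s8.png

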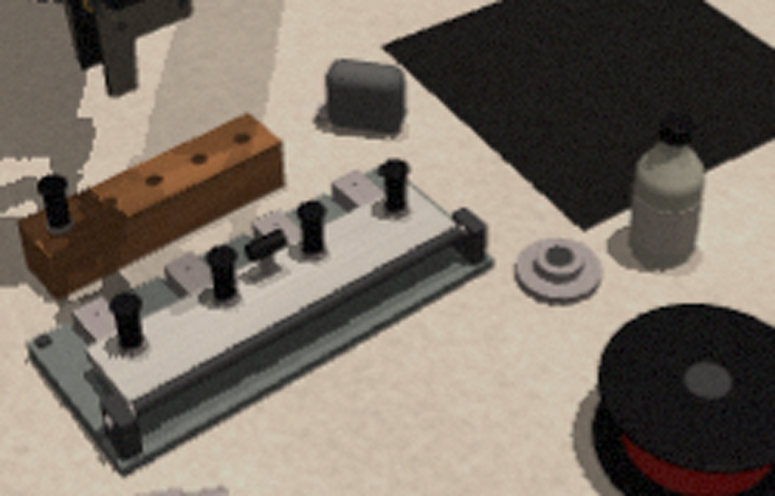

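Four pins stand upright with their collars on the shut leaf, at crop (127,320), (222,272), (312,228) and (395,185). The mat is empty and the bottle is standing.

```bash
python3 -c "
from bench import close_job
print(close_job())"
```

```text
the job is handed in; nothing more can be done
None
```

The fixture is loaded and handed in at about 91 s: all four lugs are down in their pockets, the leaf is shut, and four pins are home with collars on the leaf; the oil bottle was upright in the last picture, which did not show the grease jar.

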